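# Pour the nuts into the sample chute, then hold its flap open

### The job

Pick up the blue cup and pour all six nuts from it into the hopper of the sample chute while the orange flap is shut, then stand the empty cup upright on the bench and let go of it. Then lift the flap by its black bar to 45 degrees open so that all the nuts run out into the white tray, and finish holding it there, steady, because it springs shut if let go. Leave the jar, the vial and the petri dish where they are.

Things in the scene. Friction and masses are not known exactly. Their poses are not given: they have to be found in the camera images.
- station: Sample chute fixed to the bench: grey base plate 170 (x) by 380 (y) by 6 mm; origin at the centre of its underside, z up; turned by up to about 25 degrees. Its +y half is the hopper, its -y half carries the white tray; the flap between them, at y = 0, shuts the hopper's outlet.
- hopper (a point): middle of the hopper's pouring mouth, level with its rims: x 0, y 110, 176 mm high in the station's frame. The hopper is an open-topped channel, inside 140 mm wide (x -70 to 70) and 177 mm long (y 3 to 180); white walls 6 mm thick; its steel floor slopes down 20 degrees towards -y, from 124 mm high at the back to 60 mm at the outlet, and its lip overhangs the tray by 10 mm.
- tray_in (a point): centre of the white tray's floor: x 0, y -95, 11 mm high in the station's frame. The tray is fixed, open on top, 152 (x) by 184 (y) mm outside, walls 5 mm thick, rim 42 mm above the bench.
- flap_hinge (a point): middle of the flap's hinge line, at the top of the outlet: x 0, y 0, 125 mm high in the station's frame; the hinge line runs along the station's x. The orange flap is a plate 134 mm wide and 60 mm high that hangs from it.
- flap_bar (a point): middle of the black round bar by which the flap is lifted, 12 mm thick, parallel to the hinge line, 112 mm clear between the two thin steel arms that carry it. 90 mm from the hinge line, over the tray (station -y): flap shut, 87 mm out and 23 mm lower than the hinge; flap 45 degrees open, 78 mm out and 45 mm higher. Being round it can turn between fingers that stay pointing down.
- flap (a joint): opening angle of the flap in rad: 0 hanging shut, 0.785 = 45 degrees, stop at 1.4; opens out over the tray, lower edge and bar rising. A light spring and its weight shut it (about 2 to 3 N at the bar).
- cup: blue plastic cup, round, open on top, 75 mm high, outside diameter 68 mm at the rim and 54 mm at the foot, wall 3 mm, about 90 g; origin at the centre of its underside, z up along its axis. Upright on the bench at the start with the six nuts in its lower half (they fill it to about 40 mm).
- nut0: round brown nut, 20 mm across, about 10 g, smooth, starts in the blue cup; origin at its centre
- nut1: round brown nut, 20 mm across, about 10 g, smooth, starts in the blue cup; origin at its centre
- nut2: round brown nut, 20 mm across, about 10 g, smooth, starts in the blue cup; origin at its centre
- nut3: round brown nut, 20 mm across, about 10 g, smooth, starts in the blue cup; origin at its centre
- nut4: round brown nut, 20 mm across, about 10 g, smooth, starts in the blue cup; origin at its centre
- nut5: round brown nut, 20 mm across, about 10 g, smooth, starts in the blue cup; origin at its centre
- jar: bystander: amber glass specimen jar with a black cap, 60 mm across, 95 mm high; origin at the centre of its underside
- vial: bystander: small glass vial with a white cap, 34 mm across, 75 mm high; origin at the centre of its underside
- petri: bystander: flat glass petri dish, 60 mm across, 18 mm high; origin at the centre of its underside
Not all that is in view belongs to the job. What is meant by the cup is not pink, and is the smaller of those in its own colour.

How it is judged:
By the outcome, as a careful person would: the job done as asked, in the order asked, and still so for the second after the job is handed in, while the arm keeps its last pose, push and grip.
It also fails if it takes over 72 s, if anything falls off the work surface, if the arm or the gripper's body presses on something with over 40 N, if the wrist force passes 120 N, or if a joint passes its speed limit or range.

### The arm

A 6-joint arm with a two-finger parallel gripper is mounted at the origin on the work surface. World frame = base frame: x ahead of the robot, y to its left, z up, the work surface at z = 0. Lengths are in m, angles in degrees, forces in N, time in s.
With the tool pointing down it reaches from about 0.35 to 0.95 m from the base axis. Payload 17.4 kg.
Tool frame: the origin (TCP) lies on the centre line of the jaws, within the pads' length; the fingertips stand 25 mm ahead of it and the grasp point (between the pads) lies 6 mm ahead of it (r.tcp_to_tips is the distance from the TCP to the fingertips, in m); x points along the fingers, z is the direction in which the jaws open and shut, and the axes are right-handed (so a half turn about x gives the same grasp; the last joint's range is limited). The gripper opens to 93 mm and grips with 3 to 60 N. Pads are 15 mm wide; open, the fingers measure 128 mm over their backs; the gripper's body (75 mm by 188 mm) begins 65 mm behind the grasp point.
Start: joints at [63.037, 6.646, 82.598, -0, 90.757, -2.166], TCP at [0.283, 0.613, 0.244] pointing down, gripper open.
Joint ranges: [-162.19, 162.19], [-47.58, 125.68], [4.15, 143.07], [-65.23, 245.23], [0.69, 171.88], [-170.13, 170.13]. Speed limits (degrees/s): [108.29, 108.29, 127.2, 180, 180, 180].

### API

Orientations are given as [roll, pitch, yaw] about the fixed x, y, z axes, in that order (R = Rz(yaw) Ry(pitch) Rx(roll)).
In Python, from rig import telemetry, eyes, r gives the robot as it stands.
- The arm moves only by the tool send_rows, never from a script. Its argument "rows" is a list of rows, each a list of 7 numbers: the shift along the tool's x, y, z in mm, then the turn, a rotation vector about the tool's x, y, z in degrees, then the finger opening in mm, from 0 to 93. A call has 1 to 10 rows; each row shifts and turns the commanded pose from where the row before left it, along the tool's axes as they then stand; what a row does not reach is not made up. A row lasts 1/12 s, in which the tool goes at most 41.7 mm and 7.16 degrees, less where a joint would pass 70% of its speed; a pose out of reach is approached as far as the arm can. A call with a gripper value outside its range is refused whole. The fingers move at their own pace and stop on an object; the grip force is fixed at half the most. Time passes only in rows, so rows that do not move let the fingers close. It gives the time, the measured TCP pose, the force and the opening at its end, in the units of the state.
- telemetry.state(): the state, without advancing time (a new reading comes with each control period).
- eyes.capture(name): name is "scene" or "top"; returns (picture, depth): 384x512x3 uint8, red, green, blue; 384x512 float32, m along the optical axis (not along the pixel's ray), 0 where there is no reading.
- eyes.calibration(name): a dict with "fx", "fy", "cx", "cy" (pixels), "position" and "orientation" of the camera in the world. Camera axes: x right, y up, looking along -z (the intrinsics and any distortion apply to the point x, -y, -z); pixel columns grow to the right and rows downward; lengths in m; the calibration is good to about 2 mm. A picture is of the moment at which its call begins. calibration takes no time and is no camera call.
- r.hand_in(): hands the job in, once; it reports no verdict.
The state is a dict: "time": time; "joint_pos": joint angles; "qvel": joint speeds; "joint_efforts": joint torques, N m; "ee_pos": TCP position; "eef_rot": TCP orientation; "ft_force": force on the tool from outside, world axes, zero at the start; "moment": the same for the moment, N m; "finger_gap": finger opening in m.
Only numpy, scipy, OpenCV 4.12 (cv2) and the standard library are available. Lean on these libraries where they do the work, as an engineer would, in place of code of your own. Each camera call takes 0.05 s, during which the arm holds its last target.

## Working session

There is one attempt and no reset: what is moved stays moved. The work goes in short steps, Python scripts to look and compute and a tool call to move; the robot and the scene stay as the last step left them, time stands still between calls to the robot, and variables do not carry over. Pictures are saved under pics/ and viewed, and the job is handed in when it is done.

Besides the shell and the picture viewer there is one more tool, called after "Call:" as a command line: name --pt "numbers of a row" for each row, then --argument value for the rest. send_rows: Moves the arm, as the interface text tells. Its arguments: {"type":"object","properties":{"rows":{"type":"array","items":{"type":"array","items":{"type":"number"}}}},"required":["rows"]}

```bash
ls; mkdir -p pics; python3 - <<'E'
from rig import telemetry, eyes, r
import cv2
print(telemetry.state())
for n in("scene","top"):
    p,d=eyes.capture(n); print(n,eyes.calibration(n)); cv2.imwrite(f"pics/{n}0.png",cv2.cvtColor(p,cv2.COLOR_RGB2BGR))
print(r.tcp_to_tips)
E
```

```text
pics
{'time': 0.0, 'joint_pos': array([ 6.30393417e+01,  6.67346192e+00,  8.26368237e+01,  2.36995704e-04,
        9.07561189e+01, -2.16701870e+00]), 'qvel': array([-0.00445818,  0.10821723,  0.04436205, -0.10791256, -0.00638273,
       -0.02427417]), 'joint_efforts': array([-1.93272854e-04, -7.21247363e+01, -6.22617459e+01,  7.80130341e-02,
        2.35337194e-02, -6.75179353e-05]), 'ee_pos': array([0.28299966, 0.61260909, 0.24290128]), 'eef_rot': array([ 177.62851014,   89.93359503, -117.16512647]), 'ft_force': array([-0.18182777, -0.06004263, -0.26543803]), 'moment': array([-0.02850687,  0.01790719,  0.01877252]), 'finger_gap': 0.09288697120922325}
scene {'fx': 355.18511684605295, 'fy': 355.18511684605295, 'cx': 256.4523031861138, 'cy': 192.27772368582797, 'position': array([0.86364072, 0.72281416, 0.89361608]), 'orientation': array([ 45.30144105,   1.19531894, 152.48629612])}
top {'fx': 470.0236154848646, 'fy': 470.0236154848646, 'cx': 255.4604975794479, 'cy': 185.82692637883906, 'position': array([0.35030375, 0.03759892, 1.32700447]), 'orientation': array([  6.45670806,  -0.79300473, -90.92829567])}
0.025
```

View pics/scene0.png

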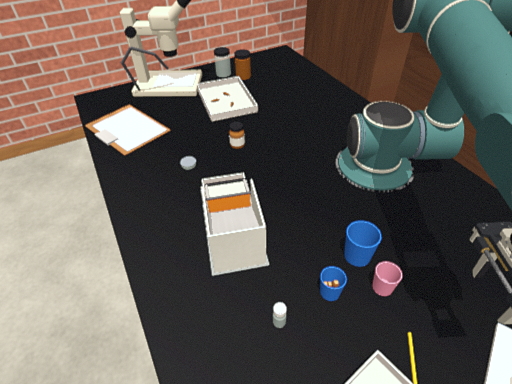

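View pics/top0.png

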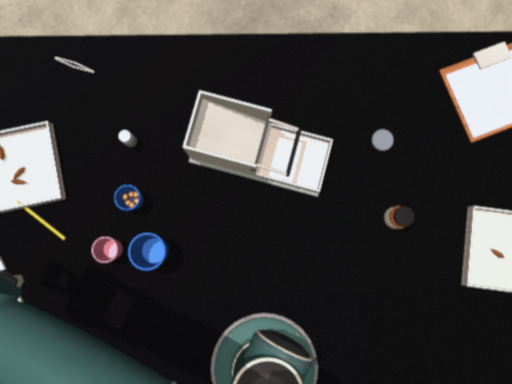

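```bash
cat > h.py <<'E'
import numpy as np, cv2
from rig import telemetry, eyes, r
from scipy.spatial.transform import Rotation as Ro
def ray(c,u,v):
    k=eyes.calibration(c); R=Ro.from_euler('xyz',k['orientation'],degrees=True).as_matrix()
    d=np.array([(u-k['cx'])/k['fx'],-(v-k['cy'])/k['fy'],-1.0]); return np.array(k['position']),R@d
def onz(c,u,v,z):
    p,d=ray(c,u,v); return p+d*(z-p[2])/d[2]
def cloud(c,D):
    k=eyes.calibration(c); R=Ro.from_euler('xyz',k['orientation'],degrees=True).as_matrix()
    v,u=np.mgrid[:D.shape[0],:D.shape[1]]
    P=np.stack([(u-k['cx'])/k['fx']*D,-(v-k['cy'])/k['fy']*D,-D],-1); return P@R.T+np.array(k['position'])
def proj(c,p):
    k=eyes.calibration(c); R=Ro.from_euler('xyz',k['orientation'],degrees=True).as_matrix()
    q=R.T@(np.array(p)-k['position']); return k['cx']+k['fx']*q[0]/-q[2],k['cy']+k['fy']*q[1]/q[2]
def snap(c,name,box=None,s=1):
    p,d=eyes.capture(c); q=cv2.cvtColor(p,cv2.COLOR_RGB2BGR)
    if box: q=q[box[1]:box[3],box[0]:box[2]]
    cv2.imwrite(f"pics/{name}.png",cv2.resize(q,None,fx=s,fy=s,interpolation=cv2.INTER_CUBIC)); return p,d
E
python3 - <<'E'
from h import *
np.set_printoptions(precision=4,suppress=True)
p,d=snap("top","t1",(90,70,350,290),3)
C=cloud("top",d); np.savez("t1.npz",p=p,d=d,C=C)
hsv=cv2.cvtColor(p,cv2.COLOR_RGB2HSV)
m=(cv2.inRange(hsv,(100,100,40),(125,255,255)))
n,l,st,ce=cv2.connectedComponentsWithStats(m)
for i in range(1,n):
    if st[i,4]>50:
        X=C[l==i]; top=X[X[:,2]>X[:,2].max()-0.012]
        print(st[i],ce[i],X[:,2].max(),top.min(0),top.max(0),(top.min(0)+top.max(0))/2)
# hopper rim
Z=C[...,2]; 
m=((Z>0.168)&(Z<0.184)).astype(np.uint8); m[:, :150]=0; m[:80]=0;m[200:]=0;m[:,350:]=0
X=C[m>0]; print(len(X),cv2.minAreaRect((X[:,:2]*1000).astype(np.float32)), np.median(X[:,2]))
print(cv2.boxPoints(cv2.minAreaRect((X[:,:2]*1000).astype(np.float32))))
p2,d2=snap("scene","s1",(180,150,420,340),3)
C2=cloud("scene",d2);np.savez("s1.npz",p=p2,d=d2,C=C2)
Z=C2[...,2]; m=((Z>0.168)&(Z<0.184)); m[:150]=0;m[290:]=0;m[:,:180]=0;m[:,300:]=0
X=C2[m]; print(len(X),cv2.boxPoints(cv2.minAreaRect((X[:,:2]*1000).astype(np.float32))))
E
```

```text
[113 184  31  28 450] [125.9933 196.9822] 1.3270044671726955 [0.3503 0.0376 1.327 ] [0.3503 0.0376 1.327 ] [0.3503 0.0376 1.327 ]
[ 127  231   42   41 1308] [146.9289 251.1613] 1.3270044671726955 [0.3503 0.0376 1.327 ] [0.3503 0.0376 1.327 ] [0.3503 0.0376 1.327 ]
575 ((628.3280029296875, 88.33355712890625), (190.53091430664062, 153.22789001464844), 73.95439910888672) 0.17411446175923007
[[528.3672  17.9557]
 [675.6256 -24.3968]
 [728.2888 158.7114]
 [581.0304 201.0639]]
440 [[527.764   15.6644]
 [673.7931 -26.3838]
 [726.9264 158.1425]
 [580.8973 200.1907]]
```

View pics/t1.png

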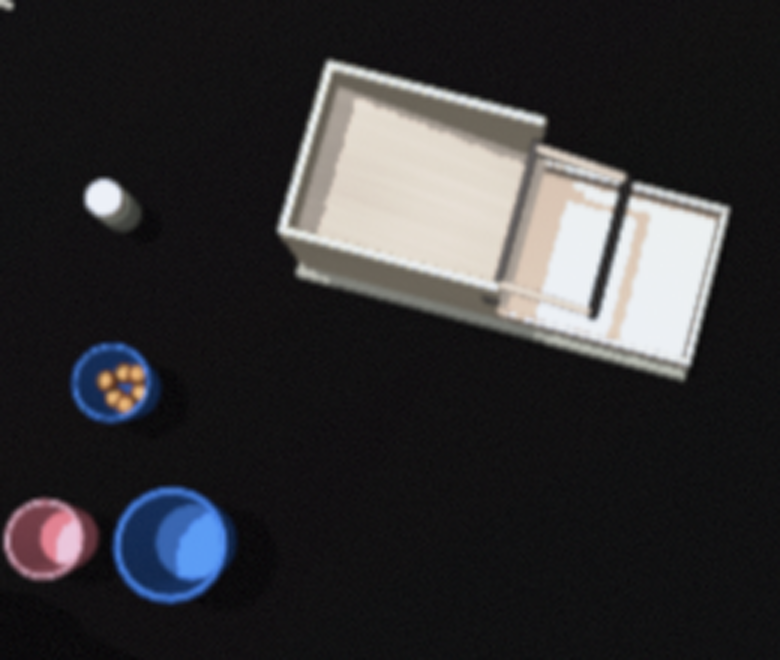

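View pics/s1.png

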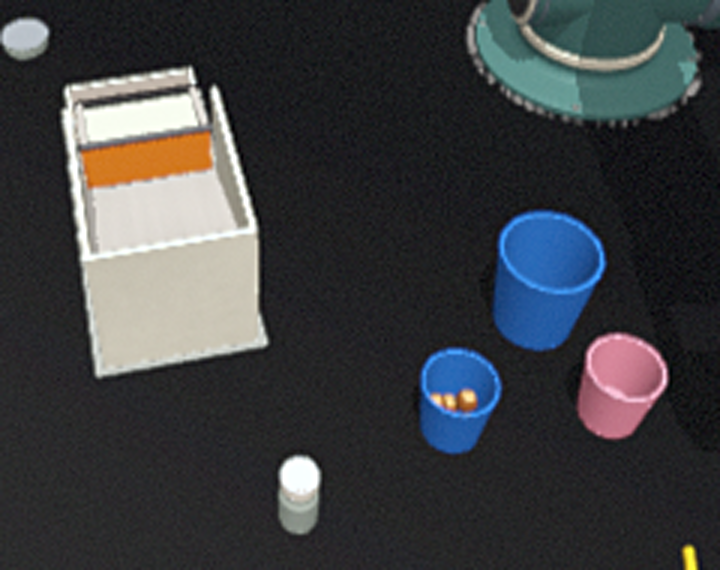

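```bash
python3 - <<'E'
from h import *
np.set_printoptions(precision=4,suppress=True)
print("bar",onz("top",293.7,153.3,.102))
for nm,c in(("t1","top"),("s1","scene")):
    f=np.load(nm+".npz"); p,d,C=f['p'],f['d'],f['C']
    hsv=cv2.cvtColor(p,cv2.COLOR_RGB2HSV)
    for name,lo,hi in(("blue",(100,100,40),(125,255,255)),("pink",(165,60,60),(180,255,255)),):
        m=cv2.inRange(hsv,lo,hi); n,l,st,ce=cv2.connectedComponentsWithStats(m)
        for i in range(1,n):
            if st[i,4]>60:
                X=C[(l==i)&(d>0)]; zt=np.percentile(X[:,2],98);top=X[X[:,2]>zt-0.006]
                print(c,name,st[i],ce[i].round(1),"ztop",zt,"rim",cv2.minEnclosingCircle((top[:,:2]*1000).astype(np.float32)))
    # anything white vial
    Z=C[...,2]; m=(d>0)&(Z>0.065)&(Z<0.085)&(p.min(2)>120)&(C[...,1]>.2)&(C[...,0]>.4)
    X=C[m]; print("vial",len(X),X.mean(0))
    # station rims
    m=(d>0)&(Z>0.036)&(Z<0.048)&(C[...,1]<0.05)&(C[...,1]>-.25)&(C[...,0]>.4)&(C[...,0]<.75)
    X=C[m]; print("tray",len(X),cv2.boxPoints(cv2.minAreaRect((X[:,:2]*1000).astype(np.float32))) if len(X)>5 else 0)
    # hopper side & back outer walls
    y=np.radians(-16.05); O=np.array([.6028,.0008]); 
    L=(C[...,:2]-O)@np.array([[np.cos(y),-np.sin(y)],[np.sin(y),np.cos(y)]])
    m=(d>0)&(Z>.168)&(Z<.184)&(abs(L[...,0])<.1)&(L[...,1]>-.02)&(L[...,1]<.2)
    print("rim loc",np.percentile(L[m],[0,2,98,100],axis=0))
    b=(d>0)&(Z>.085)&(Z<.12)&(abs(L[...,0])<.06)&(L[...,1]>-.12)&(L[...,1]<-.06)
    print("bar loc",L[b].mean(0) if b.sum() else 0, Z[b].mean() if b.sum() else 0,b.sum())
    b=(d>0)&(abs(Z-.1)<.05)&(abs(L[...,0])<.05)&(L[...,1]>.18)&(L[...,1]<.195)
    print("back",np.median(L[b],0) if b.sum() else 0,b.sum())
E
```

```text
bar [ 0.5738 -0.0842  0.102 ]
top blue [113 184  31  28 450] [126. 197.] ztop 0.07604898683221295 rim ((468.0733337402344, 362.0250244140625), 33.863956451416016)
top blue [ 127  231   42   41 1308] [146.9 251.2] ztop 0.10702685079112997 rim ((324.6152648925781, 301.2463073730469), 47.843299865722656)
top pink [ 91 236  32  28 561] [105.2 249.3] ztop 0.07699885153922846 rim ((331.1168212890625, 418.4615478515625), 34.17887496948242)
vial 116 [0.6289 0.369  0.0741]
tray 340 [[ 478.135  -157.9962]
 [ 625.1252 -200.2412]
 [ 684.486     6.303 ]
 [ 537.4958   48.5479]]
rim loc [[-0.0763 -0.0041]
 [-0.0758  0.0008]
 [ 0.0758  0.1851]
 [ 0.0769  0.1864]]
bar loc [ 0.0003 -0.0855] 0.10515747516005775 216
back [0.0034 0.1803] 44
scene blue [ 344  219   39   49 1407] [361. 242.] ztop 0.10742828787577974 rim ((324.2533264160156, 299.1561584472656), 48.7722053527832)
scene blue [319 265  29  37 713] [332.  282.2] ztop 0.07643488869013348 rim ((467.0433044433594, 359.7442321777344), 34.047237396240234)
scene pink [372 261  31  36 802] [386.1 277.9] ztop 0.07624163705125844 rim ((330.44769287109375, 416.19671630859375), 34.3486442565918)
vial 137 [0.6332 0.37   0.0749]
tray 114 [[ 477.2202 -164.1011]
 [ 622.6091 -204.6882]
 [ 667.6962  -43.1801]
 [ 522.3073   -2.593 ]]
rim loc [[-0.0762 -0.0065]
 [-0.0756  0.0013]
 [ 0.0753  0.1841]
 [ 0.0758  0.1855]]
bar loc [-0.    -0.086] 0.10578734153131959 141
back [-0.      0.1828] 794
```

```bash
cat >> h.py <<'E'
def Rt(psi,phi,zsign=1,roll=0):
    """tool x at azimuth psi, phi below horizontal; z horizontal (left of x if zsign=1), then roll about tool x"""
    a,b=np.radians(psi),np.radians(phi)
    x=np.array([np.cos(a)*np.cos(b),np.sin(a)*np.cos(b),-np.sin(b)]); z=zsign*np.array([-np.sin(a),np.cos(a),0]); y=np.cross(z,x)
    return Ro.from_matrix(np.stack([x,y,z],1))*Ro.from_rotvec([roll,0,0],degrees=True)
def cur():
    s=telemetry.state(); return np.array(s['ee_pos']),Ro.from_euler('xyz',s['eef_rot'],degrees=True),s
def turn(target):
    p,R,s=cur(); v=(R.inv()*target).as_rotvec(degrees=True); n=int(np.ceil(np.linalg.norm(v)/7)); print("turn",v.round(2),"n",n,"per row",(v/n).round(2)); return v
def shift(target,R=None,step=35):
    p,R0,s=cur(); R=R or R0; v=R.inv().apply(np.array(target)-p)*1000; n=int(np.ceil(np.linalg.norm(v)/step)); print("shift",v.round(1),"n",n,"per row",(v/n).round(2)); return v
O=np.array([.6025,.0008,0]); YAW=-16.05
def W(x,y,z): return O+Ro.from_euler('z',YAW,degrees=True).apply(np.array([x,y,z])/1000)
E
python3 - <<'E'
from h import *
p,R,s=cur(); print(R.as_matrix().round(3)); shift((.5,.46,.26)); turn(Rt(-106,30,1)); turn(Rt(-106,30,-1)); print(W(0,110,176))
E
```

```text
[[-0.    -0.908  0.419]
 [-0.001  0.419  0.908]
 [-1.     0.    -0.001]]
shift [ -16.8 -261.   -47.6] n 8 per row [ -2.1  -32.62  -5.95]
turn [ 73.16  42.19 -49.24] n 14 per row [ 5.23  3.01 -3.52]
turn [-88.68  51.16  43.84] n 16 per row [-5.54  3.2   2.74]
[0.63291237 0.10651229 0.176     ]
```

Call:
send_rows --pt "-2 -33 -6 0 0 0 93" --pt "-2 -33 -6 0 0 0 93" --pt "-2 -33 -6 0 0 0 93" --pt "-2 -33 -6 0 0 0 93" --pt "-2 -33 -6 0 0 0 93" --pt "-2 -33 -6 0 0 0 93" --pt "-2 -33 -6 0 0 0 93" --pt "-2 -33 -6 0 0 0 93"

```text
time: 0.87
ee_pos: [0.5038, 0.4573, 0.2597]
eef_rot: [146.3, 90.0, -148.5]
ft_force: [-1.2, 0.4, 0.3]
finger_gap: 0.093
```

Call:
send_rows --pt "0 0 0 5 3 -3.5 93" --pt "0 0 0 5 3 -3.5 93" --pt "0 0 0 5 3 -3.5 93" --pt "0 0 0 5 3 -3.5 93"

```text
time: 1.2
ee_pos: [0.5028, 0.4582, 0.2601]
eef_rot: [-120.1, 71.4, -75.4]
ft_force: [-0.4, -0.2, 0.6]
finger_gap: 0.0933
```

```bash
python3 - <<'E'
from h import *
p,R,s=cur(); print(s['time'],p,R.as_matrix().round(3),s['joint_pos'].round(1)); turn(Rt(-106,30,1)); turn(Rt(-106,30,-1))
E
```

```text
1.2 [0.502817   0.45817802 0.26014643] [[ 0.08  -0.692  0.717]
 [-0.308  0.667  0.679]
 [-0.948 -0.275 -0.16 ]] [ 4.650e+01  1.290e+01  7.540e+01 -1.600e+01  1.013e+02 -1.000e-01]
turn [ 52.71  30.53 -34.94] n 11 per row [ 4.79  2.78 -3.18]
turn [-116.86   40.88   35.72] n 19 per row [-6.15  2.15  1.88]
```

```bash
python3 - <<'E'
from h import *
T=Rt(93,45); G=np.array([.4675,.361,.05])-T.as_matrix()[:,0]*.006
print(G, G-T.as_matrix()[:,0]*.14)
shift(G-T.as_matrix()[:,0]*.14); turn(T); turn(Rt(93,45,-1))
E
```

```text
[0.46772204 0.35676317 0.05424264] [0.47290304 0.25790389 0.15323759]
shift [ 160.6  -83.4 -140.3] n 7 per row [ 22.94 -11.92 -20.04]
turn [-119.44  -75.47  -23.93] n 21 per row [-5.69 -3.59 -1.14]
turn [ 38.82 -19.54  61.64] n 11 per row [ 3.53 -1.78  5.6 ]
```

Call:
send_rows --pt "0 0 0 3.5 -1.8 5.6 93" --pt "0 0 0 3.5 -1.8 5.6 93" --pt "0 0 0 3.5 -1.8 5.6 93" --pt "0 0 0 3.5 -1.8 5.6 93" --pt "0 0 0 3.5 -1.8 5.6 93" --pt "0 0 0 3.5 -1.8 5.6 93" --pt "0 0 0 3.5 -1.8 5.6 93" --pt "0 0 0 3.5 -1.8 5.6 93" --pt "0 0 0 3.5 -1.8 5.6 93" --pt "0 0 0 3.5 -1.8 5.6 93"

```text
time: 2.03
ee_pos: [0.5031, 0.4581, 0.2601]
eef_rot: [88.2, 50.1, 95.7]
ft_force: [0.4, 0.6, 0.3]
finger_gap: 0.093
```

```bash
cat > q.py <<'E'
from h import *
p,R,s=cur(); print(s['time'],p.round(4),s['joint_pos'].round(1)); 
E
python3 - <<'E'
from q import *
T=Rt(93,45,-1); G=np.array([.4675,.361,.05])-T.as_matrix()[:,0]*.006
turn(T)
shift(G-T.as_matrix()[:,0]*.14,T)
E
```

```text
2.0333 [0.5031 0.4581 0.2601] [25.9 -2.7 96.7 38.7 74.1 11.4]
turn [ 3.78 -1.89  5.08] n 1 per row [ 3.78 -1.89  5.08]
shift [ -64.7 -215.8  -40.6] n 7 per row [ -9.24 -30.83  -5.8 ]
```

Call:
send_rows --pt "0 0 0 3.8 -1.9 5.1 93" --pt "-9 -31 -6 0 0 0 93" --pt "-9 -31 -6 0 0 0 93" --pt "-9 -31 -6 0 0 0 93" --pt "-9 -31 -6 0 0 0 93" --pt "-9 -31 -6 0 0 0 93" --pt "-9 -31 -6 0 0 0 93" --pt "-9 -30 -6 0 0 0 93" --pt "0 0 0 0 0 0 93"

```text
time: 2.78
ee_pos: [0.4706, 0.2554, 0.1491]
eef_rot: [90.2, 45.3, 93.3]
ft_force: [0.2, -0.7, -0.8]
finger_gap: 0.0934
```

```bash
python3 - <<'E'
from q import *
T=Rt(93,45,-1); G=np.array([.4675,.361,.05])-T.as_matrix()[:,0]*.006
turn(T); shift(G)
snap("scene","s2"); snap("top","t2",(60,60,360,300),2.5)
E
```

```text
2.7833 [0.4706 0.2554 0.1491] [  4.2 -11.6 116.8  45.8  78.6 -10. ]
turn [-0.05 -0.19  0.32] n 1 per row [-0.05 -0.19  0.32]
shift [138.8   5.4   2.9] n 4 per row [34.69  1.35  0.72]
```

View pics/s2.png

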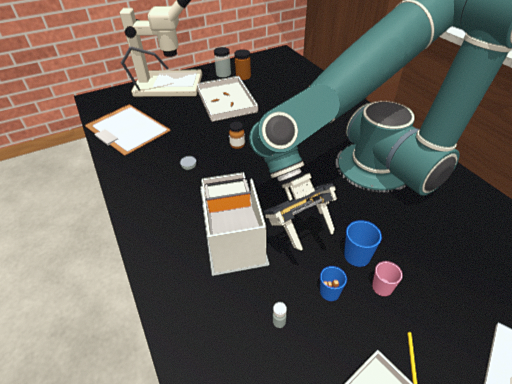

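View pics/t2.png

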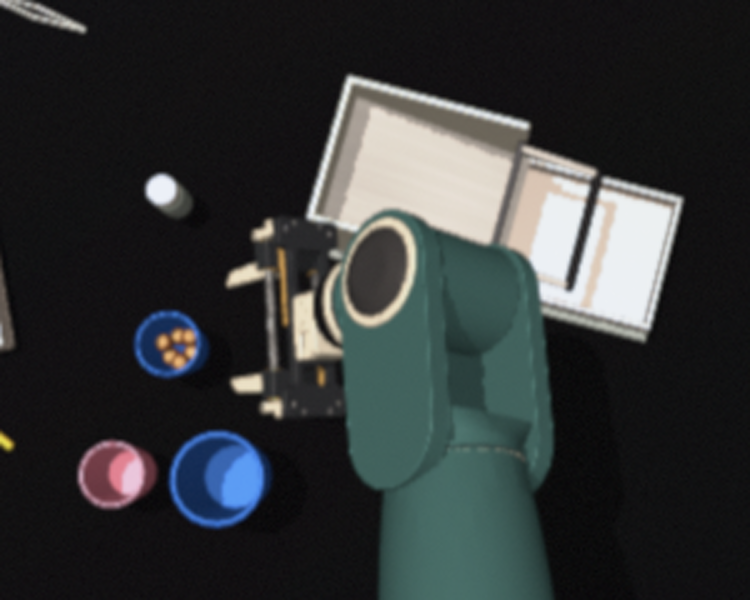

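```bash
python3 - <<'E'
from h import *
np.set_printoptions(precision=3,suppress=True)
for c in("scene","top"):
    p,d=eyes.capture(c);C=cloud(c,d);hsv=cv2.cvtColor(p,cv2.COLOR_RGB2HSV)
    m=(d>0)&(C[...,2]>.12)&(C[...,1]<.3)&(C[...,1]>-.1)&(C[...,0]>.42)&(C[...,0]<.62)&(cv2.inRange(hsv,(78,60,20),(98,255,255))>0)
    X=C[m]; print(c,len(X)); 
    for a in np.arange(.0,.3,.04):
        Y=X[(X[:,1]>=a)&(X[:,1]<a+.04)]
        if len(Y): print(a,"x",Y[:,0].min(),Y[:,0].max(),"z",Y[:,2].min(),Y[:,2].max())
E
```

```text
scene 1826
0.0 x 0.5094299135063984 0.5296481827779693 z 0.2789657511663638 0.3708678256880029
0.04 x 0.4201844001836435 0.5351758643130788 z 0.2702669939971709 0.45327122247800944
0.08 x 0.4200432789547296 0.5442139559466992 z 0.2791135548320176 0.44126171433723105
0.12 x 0.4208053289820851 0.5415935043618998 z 0.2863426496573038 0.4031808664893167
0.24 x 0.4268198342388923 0.4268198342388923 z 0.16215642888682236 0.16215642888682236
top 2932
0.0 x 0.4201728892218874 0.5239851526865789 z 0.3154247061118183 0.3925041177494303
0.04 x 0.42001323211959374 0.52708161223613 z 0.2893195280771692 0.45186814340417547
0.08 x 0.42005924217433455 0.5413703878421706 z 0.3861302206206292 0.4423600204193566
0.12 x 0.4204099812023033 0.4916531818225114 z 0.3170693563764826 0.40134986292866237
```

Call:
send_rows --pt "0 5 3 0 0 0 93" --pt "20 0 0 0 0 0 93" --pt "20 0 0 0 0 0 93" --pt "20 0 0 0 0 0 93" --pt "15 0 0 0 0 0 93" --pt "0 0 0 0 0 0 93"

```text
time: 3.48
ee_pos: [0.4706, 0.3172, 0.1011]
eef_rot: [90.1, 45.3, 93.5]
ft_force: [-1.5, -1.1, -0.7]
finger_gap: 0.0932
```

```bash
python3 - <<'E'
from q import *
T=Rt(93,45,-1); G=np.array([.4675,.361,.05])-T.as_matrix()[:,0]*.006
turn(T); shift(G)
snap("scene","s3",(220,120,420,320),3); snap("top","t3",(60,140,220,270),4)
E
```

```text
3.4833 [0.4706 0.3172 0.1011] [ 11.3  -6.8 117.5  47.9  70.   -9.6]
turn [ 0.19 -0.33  0.27] n 1 per row [ 0.19 -0.33  0.27]
shift [61.2 -4.7 -0.5] n 2 per row [30.6  -2.37 -0.25]
```

View pics/s3.png

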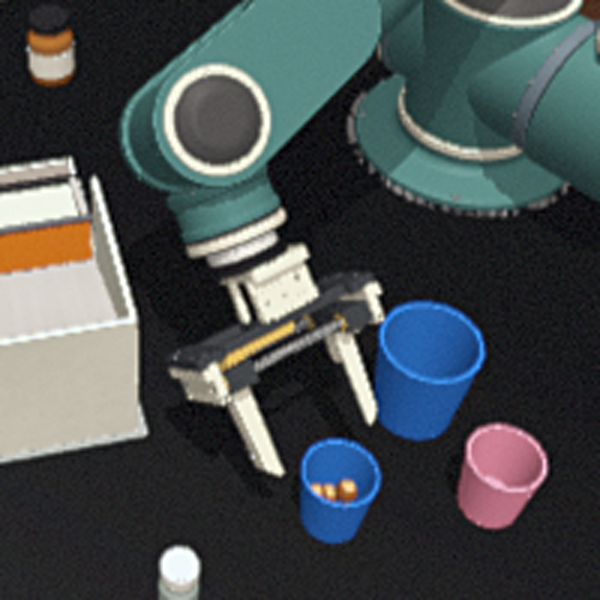

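View pics/t3.png

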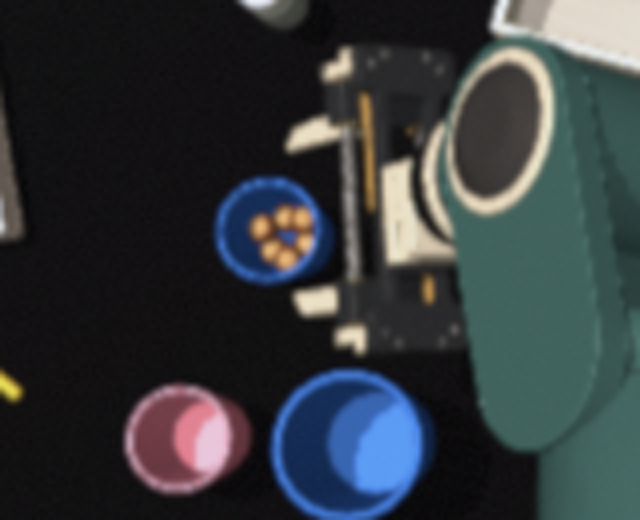

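Call:
send_rows --pt "12 -4 0 0 0 0 93" --pt "12 0 0 0 0 0 93" --pt "12 0 0 0 0 0 93" --pt "12 0 0 0 0 0 93" --pt "12 0 0 0 0 0 93" --pt "0 0 0 0 0 0 93"

```text
time: 4.08
ee_pos: [0.4684, 0.3555, 0.0549]
eef_rot: [90.2, 45.3, 93.4]
ft_force: [0.1, -0.1, -1.3]
finger_gap: 0.093
```

```bash
python3 - <<'E'
from q import *
T=Rt(93,45,-1); G=np.array([.4675,.361,.05])-T.as_matrix()[:,0]*.006
turn(T); shift(G)
snap("scene","s4",(220,120,420,320),3); snap("top","t4",(60,140,220,270),4)
E
```

```text
4.0833 [0.4684 0.3555 0.0549] [ 15.6  -2.  118.   50.2  63.6 -11. ]
turn [ 0.11 -0.28  0.29] n 1 per row [ 0.11 -0.28  0.29]
shift [ 1.4  0.4 -0.7] n 1 per row [ 1.36  0.42 -0.65]
```

View pics/t4.png

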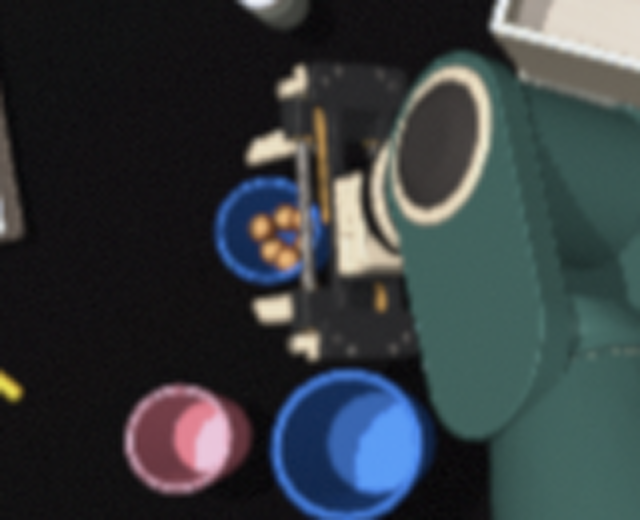

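View pics/s4.png

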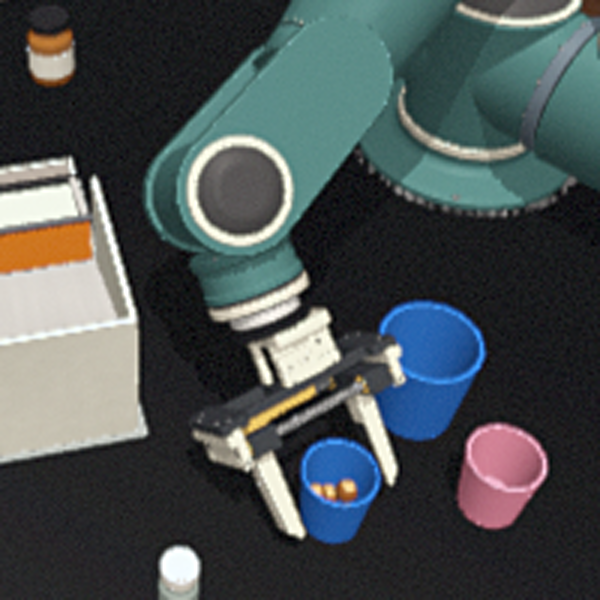

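Call:
send_rows --pt "1 0 -1 0 0 0 75" --pt "0 0 0 0 0 0 65" --pt "0 0 0 0 0 0 55" --pt "0 0 0 0 0 0 50" --pt "0 0 0 0 0 0 50" --pt "0 0 0 0 0 0 50" --pt "0 0 0 0 0 0 50" --pt "0 0 0 0 0 0 50"

```text
time: 4.85
ee_pos: [0.4686, 0.3551, 0.0567]
eef_rot: [89.9, 45.2, 93.2]
ft_force: [-0.2, -0.5, 2.8]
finger_gap: 0.0639
```

```bash
python3 - <<'E'
from q import *
print(R.inv().apply([0,0,100]),s['ft_force'])
snap("scene","s5",(220,120,420,320),3); snap("top","t5",(60,140,220,270),4)
E
```

```text
4.85 [0.4686 0.3551 0.0567] [ 15.6  -2.3 118.1  50.2  63.6 -11. ]
[-71.00744472  70.41261589   0.07948249] [-0.16147027 -0.48441066  2.81643306]
```

View pics/s5.png

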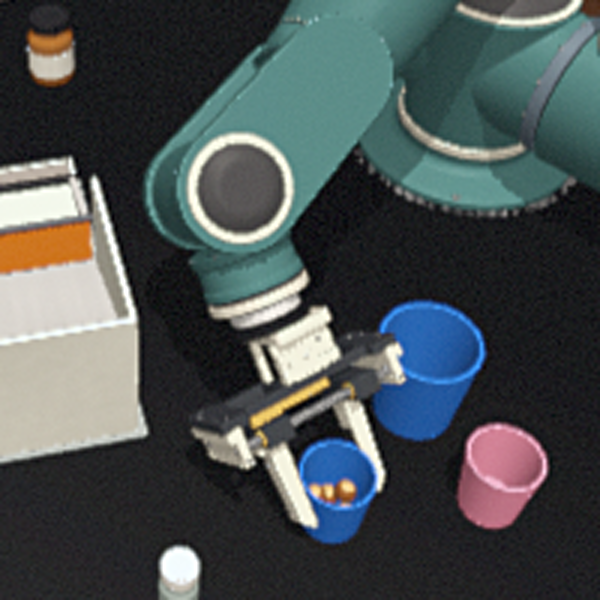

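Call:
send_rows --pt "-4 4 0 0 0 0 50" --pt "-8 8 0 0 0 0 50" --pt "-14 14 0 0 0 0 50" --pt "-18 18 0 0 0 0 50" --pt "-18 18 0 0 0 0 50" --pt "-18 18 0 0 0 0 50" --pt "-18 18 0 0 0 0 50" --pt "-18 18 0 0 0 0 50" --pt "-18 18 0 0 0 0 50" --pt "-14 14 0 0 0 0 50"

```text
time: 5.78
ee_pos: [0.4682, 0.3559, 0.2689]
eef_rot: [89.8, 45.2, 93.1]
ft_force: [1.1, -0.2, -0.7]
finger_gap: 0.0639
```

```bash
python3 - <<'E'
from q import *
print(s['finger_gap'],s['ft_force'],W(0,110,290))
T=Rt(74,0,-1,0)
g=W(0,125,290)
print(g); shift(g); turn(Rt(74,45,-1)); 
for sg in(-150,150):turn(Rt(74,0,-1,sg))
snap("scene","s6",(150,80,420,320),3)
E
```

```text
5.7833 [0.4682 0.3559 0.2689] [ 15.7 -13.8 107.3  44.5  78.7   6.4]
0.06390378668311338 [ 1.078968   -0.19026506 -0.6863366 ] [0.63291237 0.10651229 0.29      ]
[0.63705951 0.1209276  0.29      ]
shift [-186.6 -158.7  155.5] n 9 per row [-20.73 -17.64  17.27]
turn [ 13.71 -13.46   0.22] n 3 per row [ 4.57 -4.49  0.07]
turn [-131.23  -61.78   -7.64] n 21 per row [-6.25 -2.94 -0.36]
turn [145.67  53.07  40.06] n 23 per row [6.33 2.31 1.74]
```

View pics/s6.png

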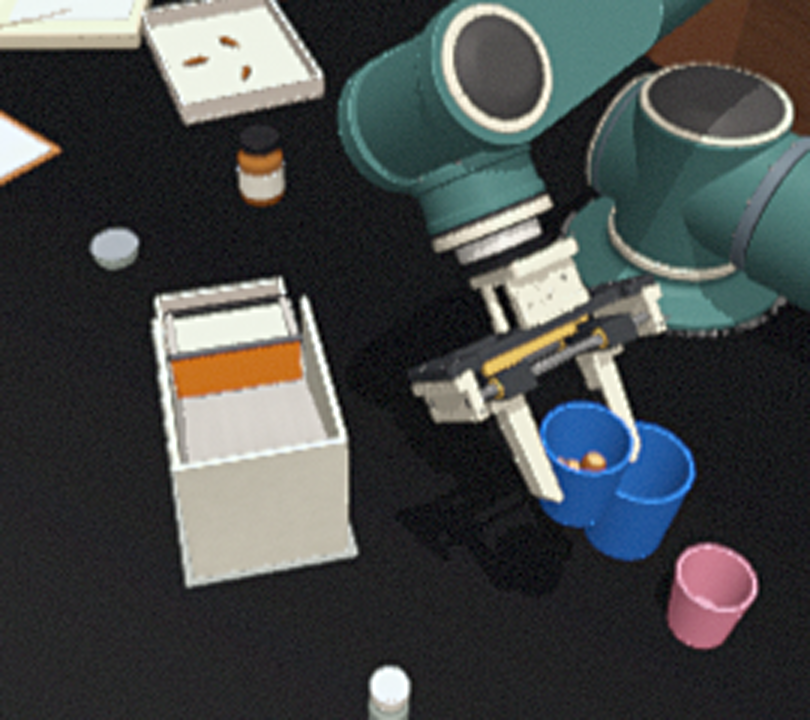

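Call:
send_rows --pt "-8 -7 7 0 0 0 50" --pt "-16 -14 13 0 0 0 50" --pt "-22 -19 18 0 0 0 50" --pt "-23 -19 19 0 0 0 50" --pt "-23 -19 19 0 0 0 50" --pt "-23 -19 19 0 0 0 50" --pt "-23 -19 19 0 0 0 50" --pt "-22 -19 18 0 0 0 50" --pt "-18 -15 15 0 0 0 50" --pt "-9 -8 8 0 0 0 50"

```text
time: 6.67
ee_pos: [0.6383, 0.1179, 0.2859]
eef_rot: [90.1, 45.3, 93.2]
ft_force: [-0.5, -0.1, -1.9]
finger_gap: 0.0637
```

```bash
python3 - <<'E'
from q import *
print(s['finger_gap'],s['ft_force'])
g=W(0,125,290)
shift(g); turn(Rt(74,45,-1)); turn(Rt(74,20,-1))
for sg in(-150,150):turn(Rt(74,0,-1,sg))
E
```

```text
6.6667 [0.6383 0.1179 0.2859] [ -9.    4.7  88.2  43.8  96.4 -10.6]
0.06366888851747551 [-0.47210649 -0.07549321 -1.90794355]
shift [-0.8  5.1 -1.1] n 1 per row [-0.77  5.08 -1.07]
turn [ 13.47 -13.53   0.27] n 3 per row [ 4.49 -4.51  0.09]
turn [ 10.3  -16.25  25.04] n 5 per row [ 2.06 -3.25  5.01]
turn [-131.46  -61.9    -7.6 ] n 21 per row [-6.26 -2.95 -0.36]
turn [145.41  53.09  40.  ] n 23 per row [6.32 2.31 1.74]
```

Call:
send_rows --pt "0 0 0 1 -1.6 2.5 50" --pt "0 0 0 2 -3.2 5 50" --pt "0 0 0 2 -3.2 5 50" --pt "0 0 0 2 -3.2 5 50" --pt "0 0 0 2 -3.2 5 50" --pt "0 0 0 1 -1.6 2.5 50" --pt "0 0 0 0 0 0 50"

```text
time: 7.25
ee_pos: [0.6357, 0.1208, 0.2847]
eef_rot: [90.0, 19.9, 74.4]
ft_force: [-0.2, -0.1, -2.4]
finger_gap: 0.0644
```

```bash
python3 - <<'E'
from q import *
print(s['finger_gap'],s['ft_force'])
M=R.as_matrix(); print(M.round(2))
for sg in(-150,-90,90,150):turn(Rt(74,0,-1,sg))
snap("scene","s7",(150,80,420,320),3)
E
```

```text
7.25 [0.6357 0.1208 0.2847] [-15.5  -0.8 103.8  70.6  85.5 -12.1]
0.06439779286573365 [-0.23655928 -0.06151664 -2.42530459]
[[ 0.25  0.09  0.96]
 [ 0.91  0.33 -0.27]
 [-0.34  0.94 -0.  ]]
turn [-148.01  -26.08    6.47] n 22 per row [-6.73 -1.19  0.29]
turn [-88.98 -15.89  15.32] n 14 per row [-6.36 -1.14  1.09]
turn [89.04 15.32 15.89] n 14 per row [6.36 1.09 1.14]
turn [148.07  25.83   7.43] n 22 per row [6.73 1.17 0.34]
```

View pics/s7.png

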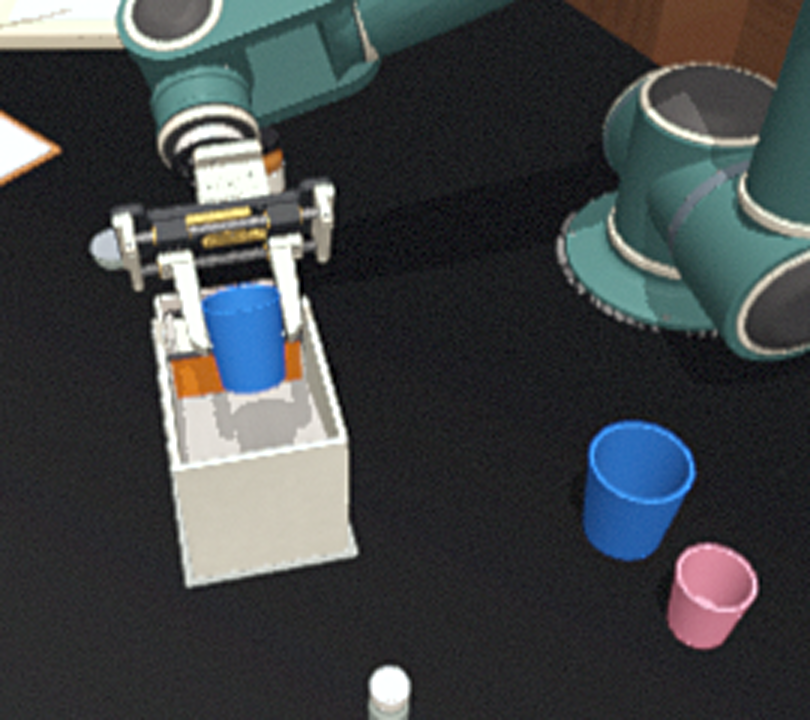

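Call:
send_rows --pt "0 0 -8 0 0 0 50" --pt "0 0 -14 3 0.6 0.3 50" --pt "0 0 -3 5 0.9 0.6 50" --pt "0 0 0 5 0.9 0.6 50" --pt "0 0 0 5 0.9 0.6 50" --pt "0 0 0 5 0.9 0.6 50" --pt "0 0 0 5 0.9 0.6 50" --pt "0 0 0 4 0.7 0.5 50" --pt "0 0 0 4 0.7 0.5 50" --pt "0 0 0 4 0.7 0.5 50"

```text
time: 8.13
ee_pos: [0.6125, 0.1284, 0.2881]
eef_rot: [131.4, 13.2, 79.7]
ft_force: [-0.0, -0.2, -1.3]
finger_gap: 0.0643
```

```bash
python3 - <<'E'
from q import *
Oi=Ro.from_euler('z',-YAW,degrees=True)
print("loc",Oi.apply(p-O)); M=R.as_matrix(); print(M.round(2))
for sg in(90,120,150):turn(Rt(74,0,-1,sg))
snap("scene","s8",(150,80,420,320),3);snap("top","t8",(150,50,350,250),3)
E
```

```text
8.1333 [0.6125 0.1284 0.2881] [-16.2   0.6 105.1  75.7  92.   24.8]
loc [-0.02561576  0.12535517  0.28806304]
[[ 0.17  0.68  0.71]
 [ 0.96  0.05 -0.28]
 [-0.23  0.73 -0.64]]
turn [48.97 10.01 10.92] n 8 per row [6.12 1.25 1.37]
turn [78.79 13.13  8.37] n 12 per row [6.57 1.09 0.7 ]
turn [108.58  16.     5.05] n 16 per row [6.79 1.   0.32]
```

View pics/s8.png

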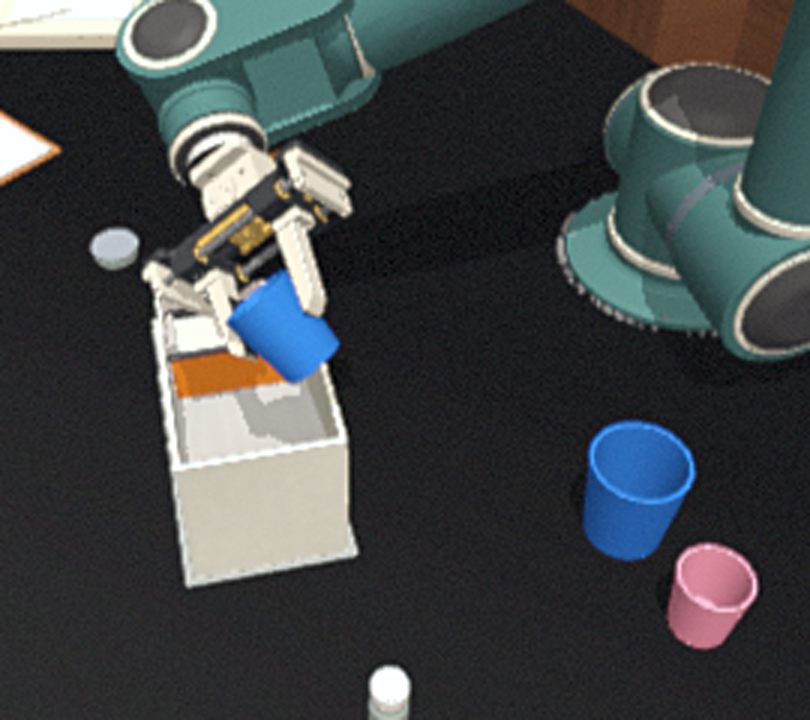

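View pics/t8.png

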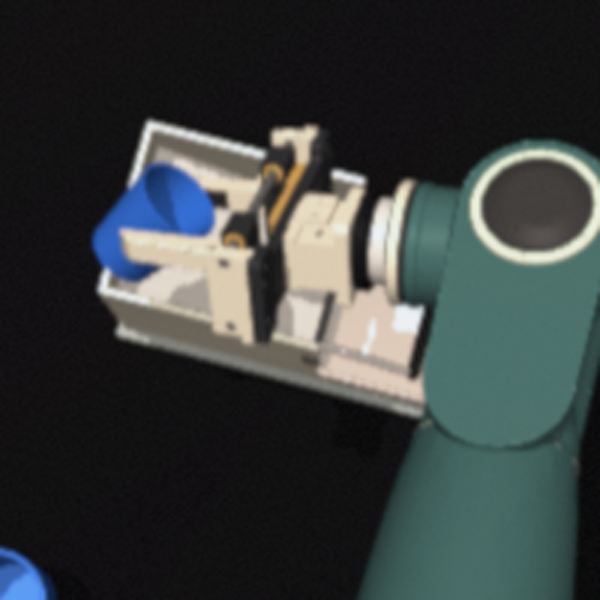

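Call:
send_rows --pt "0 0 0 4 0.8 0.6 50" --pt "0 0 0 4 0.8 0.6 50" --pt "0 0 0 4 0.8 0.6 50" --pt "0 0 0 4 0.8 0.6 50" --pt "0 0 0 4 0.8 0.6 50" --pt "0 0 0 4 0.8 0.6 50" --pt "0 0 0 4 0.8 0.5 50" --pt "0 0 0 4 0.8 0.5 50" --pt "0 0 0 4 0.6 0.3 50" --pt "0 0 0 4 0.6 0.3 50"

```text
time: 9.07
ee_pos: [0.6126, 0.1283, 0.2879]
eef_rot: [171.2, 4.1, 78.9]
ft_force: [0.4, -0.5, -1.1]
finger_gap: 0.0642
```

Call:
send_rows --pt "0 0 0 4 0.6 0 50" --pt "0 0 0 4 0.6 0 50" --pt "0 0 0 4 0.6 0 50" --pt "0 0 0 4 0.6 0 50" --pt "0 0 0 4 0.6 0 50" --pt "0 0 0 4 0.5 0 50" --pt "0 0 0 5 0.5 0 50" --pt "0 0 0 5 0.5 0 50" --pt "0 0 0 5 0.5 0 50" --pt "0 0 0 5 0.5 0 50"

```text
time: 9.9
ee_pos: [0.6126, 0.1283, 0.2881]
eef_rot: [-144.7, -1.2, 77.9]
ft_force: [-0.0, 0.1, -1.1]
finger_gap: 0.0639
```

```bash
python3 - <<'E'
from q import *
Oi=Ro.from_euler('z',-YAW,degrees=True)
print("loc",Oi.apply(p-O)); M=R.as_matrix(); print(M.round(2)); 
n0=Rt(93,45,-1).inv().apply([0,0,1]); print("cup axis",R.apply(n0),s['ft_force'])
for sg in(120,150,170):turn(Rt(74,-10,-1,sg))
snap("scene","s9",(150,80,420,320),3);snap("top","t9",(150,50,350,250),3)
E
```

```text
9.9 [0.6126 0.1283 0.2881] [-17.    3.8 108.8  89.2  95.  102.6]
loc [-0.02551712  0.12531845  0.28805259]
[[ 0.21  0.8  -0.56]
 [ 0.98 -0.16  0.14]
 [ 0.02 -0.58 -0.82]]
cup axis [ 0.41794722 -0.80419373 -0.42260214] [-0.0077656   0.05597364 -1.05972747]
turn [-5.64  9.53 -1.5 ] n 2 per row [-2.82  4.77 -0.75]
turn [24.29  8.88 -3.94] n 4 per row [ 6.07  2.22 -0.99]
turn [44.24  8.21 -5.52] n 7 per row [ 6.32  1.17 -0.79]
```

View pics/s9.png

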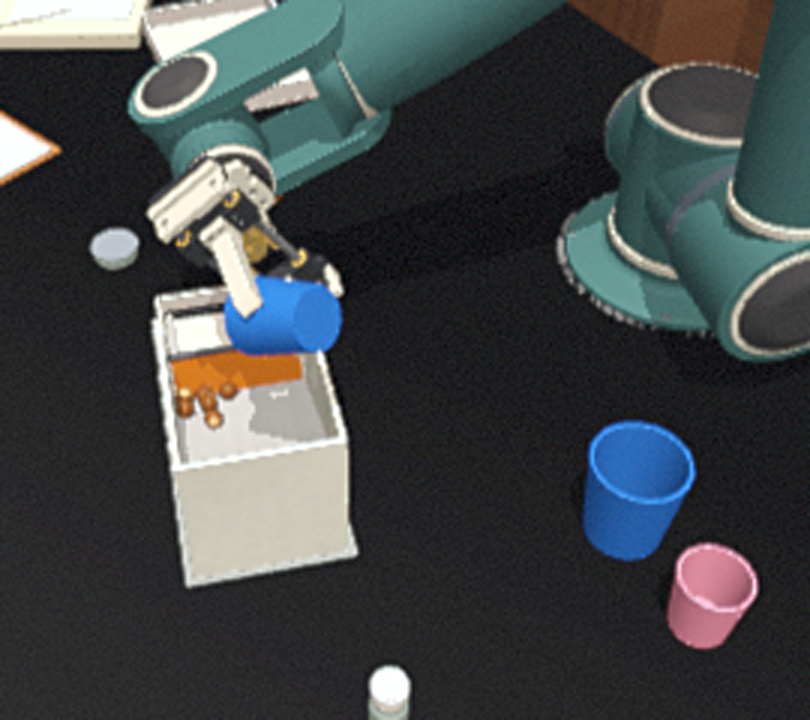

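View pics/t9.png

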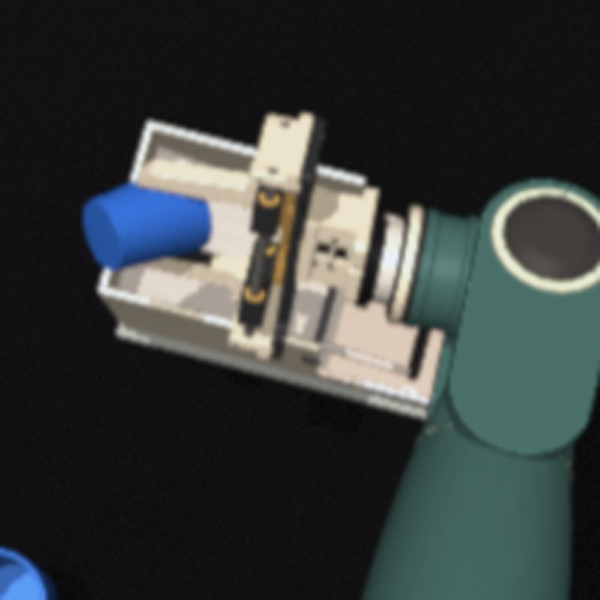

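Call:
send_rows --pt "0 0 0 6 2 -1 50" --pt "0 0 0 6 2 -1 50" --pt "0 0 0 6 2 -1 50" --pt "0 0 0 6 2 -1 50" --pt "0 0 0 0 0 0 50" --pt "0 0 0 0 0 0 50" --pt "0 0 0 0 0 0 50"

```text
time: 10.58
ee_pos: [0.6128, 0.128, 0.288]
eef_rot: [-120.8, -9.4, 74.7]
ft_force: [0.1, 0.0, -0.5]
finger_gap: 0.064
```

```bash
python3 - <<'E'
from q import *
Oi=Ro.from_euler('z',-YAW,degrees=True)
n0=Rt(93,45,-1).inv().apply([0,0,1]); print("cup axis",R.apply(n0),s['ft_force'],s['finger_gap'])
turn(Rt(74,20,-1))
snap("scene","s10",(190,160,290,260),6)
E
```

```text
10.5833 [0.6128 0.128  0.288 ] [-16.7   5.  111.8  97.8  95.5 122.8]
cup axis [ 0.19150479 -0.67205329 -0.71531132] [ 0.06095547  0.02038455 -0.45866327] 0.06397499191250744
turn [-144.9   -38.34   -9.54] n 22 per row [-6.59 -1.74 -0.43]
```

View pics/s10.png

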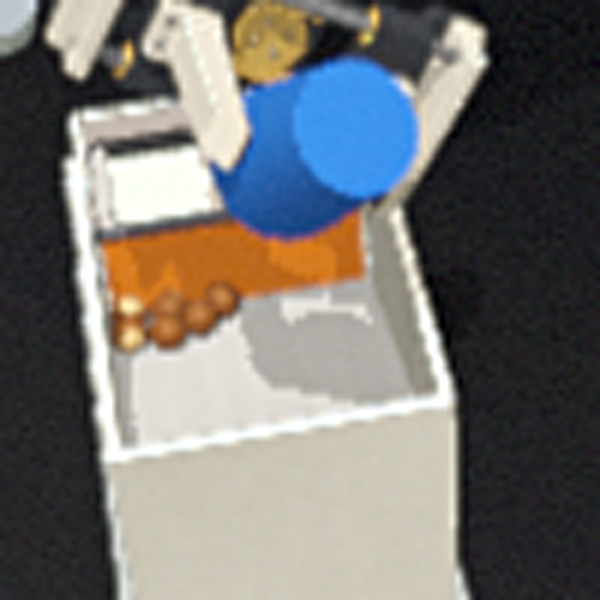

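```bash
python3 - <<'E'
from q import *
turn(Rt(93,45,-1)); shift((.4682,.3559,.2689),Rt(93,45,-1))
E
```

```text
10.6333 [0.6128 0.128  0.2881] [-16.7   5.  111.8  97.8  95.5 122.9]
turn [-138.7   -63.83  -42.87] n 23 per row [-6.03 -2.78 -1.86]
shift [ 179.9  152.7 -132.5] n 8 per row [ 22.48  19.09 -16.56]
```

Call:
send_rows --pt "0 0 0 -6.6 -1.7 -0.4 50" --pt "0 0 0 -6.6 -1.7 -0.4 50" --pt "0 0 0 -6.6 -1.7 -0.4 50" --pt "0 0 0 -6.6 -1.7 -0.4 50" --pt "0 0 0 -6.6 -1.7 -0.4 50" --pt "0 0 0 -6.6 -1.7 -0.4 50" --pt "0 0 0 -6.6 -1.7 -0.4 50" --pt "0 0 0 -6.6 -1.7 -0.4 50" --pt "0 0 0 -6.6 -1.7 -0.4 50" --pt "0 0 0 -6.6 -1.7 -0.4 50"

```text
time: 11.47
ee_pos: [0.6129, 0.1277, 0.2878]
eef_rot: [172.0, 3.4, 85.1]
ft_force: [0.5, 0.2, -1.0]
finger_gap: 0.0637
```

Call:
send_rows --pt "0 0 0 -6.6 -1.7 -0.4 50" --pt "0 0 0 -6.6 -1.7 -0.4 50" --pt "0 0 0 -6.6 -1.7 -0.4 50" --pt "0 0 0 -6.6 -1.7 -0.4 50" --pt "0 0 0 -6.6 -1.7 -0.4 50" --pt "0 0 0 -6.6 -1.7 -0.4 50" --pt "0 0 0 -6.6 -1.7 -0.4 50" --pt "0 0 0 -6.6 -1.7 -0.4 50" --pt "0 0 0 -6.6 -1.7 -0.4 50" --pt "0 0 0 -6.6 -1.7 -0.4 50"

```text
time: 12.3
ee_pos: [0.6129, 0.1277, 0.2881]
eef_rot: [104.0, 18.0, 77.1]
ft_force: [1.1, 0.8, -0.5]
finger_gap: 0.064
```

```bash
python3 - <<'E'
from q import *
turn(Rt(93,45,-1)); shift((.4682,.3559,.2689),Rt(93,45,-1))
E
```

```text
12.3 [0.6129 0.1277 0.2881] [-15.7  -2.  105.4  71.9  88.5   0.3]
turn [-22.04  10.36 -28.48] n 6 per row [-3.67  1.73 -4.75]
shift [ 180.1  152.9 -132.6] n 8 per row [ 22.51  19.11 -16.57]
```

Call:
send_rows --pt "0 0 0 -3.7 1.7 -4.7 50" --pt "0 0 0 -3.7 1.7 -4.7 50" --pt "0 0 0 -3.7 1.7 -4.7 50" --pt "0 0 0 -3.7 1.7 -4.7 50" --pt "0 0 0 -3.7 1.7 -4.7 50" --pt "0 0 0 -3.7 1.7 -4.7 50"

```text
time: 12.8
ee_pos: [0.6131, 0.1272, 0.2882]
eef_rot: [90.0, 44.8, 93.1]
ft_force: [0.9, 0.7, 0.1]
finger_gap: 0.0639
```

Call:
send_rows --pt "18 15 -13 0 0 0 50" --pt "22 19 -17 0 0 0 50" --pt "22 19 -17 0 0 0 50" --pt "22 19 -17 0 0 0 50" --pt "22 19 -17 0 0 0 50" --pt "22 19 -17 0 0 0 50" --pt "22 19 -17 0 0 0 50" --pt "20 16 -13 0 0 0 50" --pt "10 8 -5 0 0 0 50" --pt "0 0 0 0 0 0 50"

```text
time: 13.63
ee_pos: [0.4667, 0.3585, 0.2718]
eef_rot: [90.1, 44.5, 93.2]
ft_force: [-0.3, -0.7, -0.3]
finger_gap: 0.0641
```

```bash
python3 - <<'E'
from q import *
turn(Rt(93.2,45.2,-1)); shift((.4686,.3551,.0567)); print(s['ft_force'])
snap("scene","s11",(150,80,420,320),3)
E
```

```text
13.6333 [0.4667 0.3585 0.2718] [ 15.7 -14.  107.3  45.2  78.7   6.6]
turn [-0.14  0.02 -0.68] n 1 per row [-0.14  0.02 -0.68]
shift [ 148.3 -155.8    2. ] n 7 per row [ 21.18 -22.26   0.29]
[-0.25116008 -0.74461386 -0.33623362]
```

View pics/s11.png

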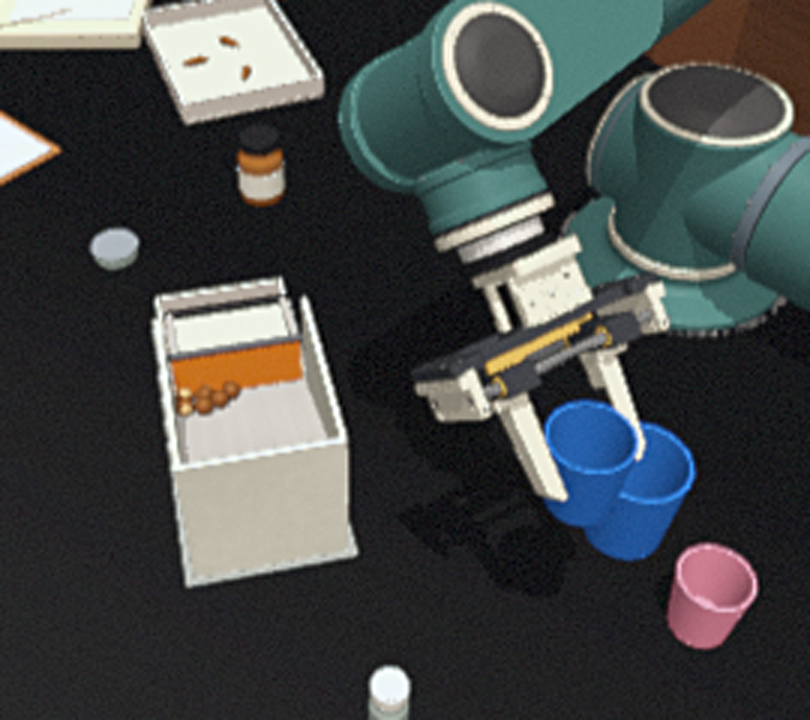

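Call:
send_rows --pt "10 -10 1 0 0 -0.7 50" --pt "18 -19 1 0 0 0 50" --pt "20 -20 0 0 0 0 50" --pt "20 -20 0 0 0 0 50" --pt "20 -20 0 0 0 0 50" --pt "20 -20 0 0 0 0 50" --pt "18 -19 0 0 0 0 50" --pt "12 -13 0 0 0 0 50" --pt "4 -5 0 0 0 0 50" --pt "0 0 0 0 0 0 50"

```text
time: 14.52
ee_pos: [0.4693, 0.3523, 0.0653]
eef_rot: [90.6, 45.3, 93.2]
ft_force: [0.3, 0.4, -1.1]
finger_gap: 0.0637
```

```bash
python3 - <<'E'
from q import *
turn(Rt(93.2,45.2,-1)); shift((.4686,.3551,.0567)); print(s['ft_force'])
E
```

```text
14.5167 [0.4693 0.3523 0.0653] [ 15.3  -3.  117.8  49.7  64.4  -9.7]
turn [-0.59  0.    0.08] n 1 per row [-0.59  0.    0.08]
shift [ 8.1 -4.  -0.5] n 1 per row [ 8.1  -4.02 -0.49]
[ 0.25100174  0.39849124 -1.11056468]
```

Call:
send_rows --pt "3 -2 0 -0.6 0 0 50" --pt "2 -2 0 0 0 0 50" --pt "1 -1 0 0 0 0 50" --pt "0 0 0 0 0 0 50"

```text
time: 14.85
ee_pos: [0.4696, 0.3542, 0.0601]
eef_rot: [89.7, 45.2, 93.0]
ft_force: [-0.0, 0.2, -0.3]
finger_gap: 0.0641
```

Call:
send_rows --pt "0.7 -0.7 0 0 0 0 50" --pt "0 0 0 0 0 0 50"

```text
time: 15.02
ee_pos: [0.4694, 0.3542, 0.0589]
eef_rot: [89.8, 45.2, 93.1]
ft_force: [-0.0, 0.0, -0.6]
finger_gap: 0.0639
```

Call:
send_rows --pt "0.7 -0.7 0 0 0 0 50" --pt "0 0 0 0 0 0 50"

```text
time: 15.18
ee_pos: [0.4693, 0.3541, 0.0577]
eef_rot: [89.8, 45.2, 93.1]
ft_force: [0.1, 0.3, -1.0]
finger_gap: 0.0637
```

Call:
send_rows --pt "0.7 -0.7 0 0 0 0 50" --pt "0 0 0 0 0 0 50"

```text
time: 15.35
ee_pos: [0.4694, 0.3541, 0.0567]
eef_rot: [89.8, 45.2, 93.1]
ft_force: [-0.1, 0.5, -0.3]
finger_gap: 0.0638
```

Call:
send_rows --pt "0.7 -0.7 0 0 0 0 50" --pt "0 0 0 0 0 0 50"

```text
time: 15.52
ee_pos: [0.4695, 0.3544, 0.0567]
eef_rot: [89.8, 45.1, 93.1]
ft_force: [-3.9, -4.4, 10.3]
finger_gap: 0.064
```

Call:
send_rows --pt "0.5 -0.5 0 0 0 0 50" --pt "0 0 0 0 0 0 50"

```text
time: 15.68
ee_pos: [0.4696, 0.3546, 0.0566]
eef_rot: [89.7, 45.1, 93.1]
ft_force: [-6.9, -7.0, 17.4]
finger_gap: 0.0633
```

Call:
send_rows --pt "-0.8 0.8 0 0 0 0 50" --pt "0 0 0 0 0 0 66" --pt "0 0 0 0 0 0 72" --pt "0 0 0 0 0 0 80" --pt "0 0 0 0 0 0 93" --pt "0 0 0 0 0 0 93" --pt "0 0 0 0 0 0 93"

```text
time: 16.27
ee_pos: [0.4693, 0.3541, 0.056]
eef_rot: [89.8, 45.2, 93.1]
ft_force: [-0.7, 0.6, -0.7]
finger_gap: 0.0917
```

```bash
python3 - <<'E'
from q import *
print(s['ft_force'],s['finger_gap'])
snap("scene","s12",(220,120,420,320),3);snap("top","t12",(60,140,220,270),4)
E
```

```text
16.2667 [0.4693 0.3541 0.056 ] [ 15.4  -2.2 118.1  50.2  63.6 -11.2]
[-0.68004954  0.6451512  -0.68041034] 0.09171515682545273
```

View pics/s12.png

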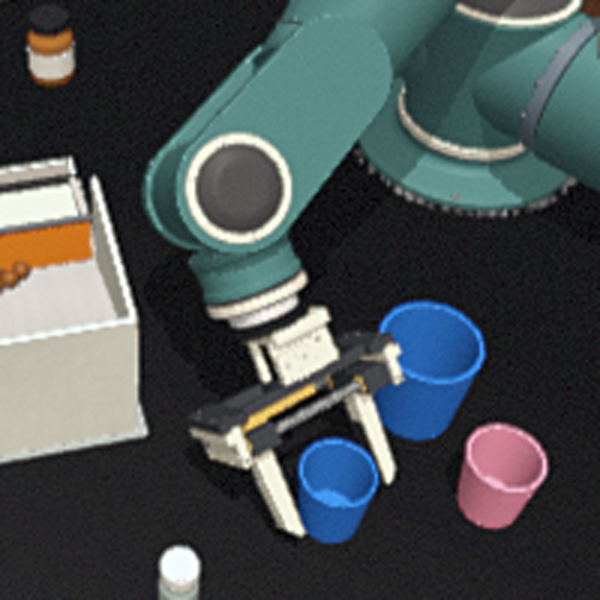

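View pics/t12.png

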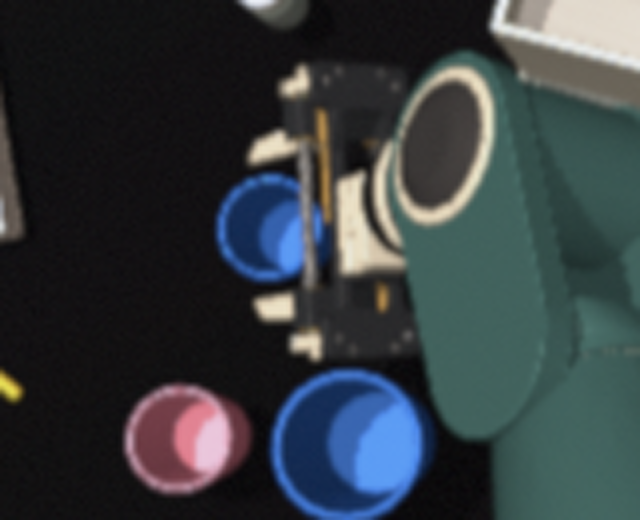

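Call:
send_rows --pt "-10 0 0 0 0 0 93" --pt "-15 0 0 0 0 0 93" --pt "-20 0 0 0 0 0 93" --pt "-20 0 0 0 0 0 93" --pt "-20 0 0 0 0 0 93" --pt "-20 0 0 0 0 0 93" --pt "-20 12 0 0 0 0 93" --pt "-20 20 0 0 0 0 93" --pt "-20 20 0 0 0 0 93" --pt "-20 20 0 0 0 0 93"

```text
time: 17.2
ee_pos: [0.4731, 0.2742, 0.2399]
eef_rot: [89.8, 45.2, 93.0]
ft_force: [0.4, -0.4, -1.1]
finger_gap: 0.093
```

Call:
send_rows --pt "-20 20 0 0 0 0 93" --pt "-20 20 0 0 0 0 93" --pt "-20 20 0 0 0 0 93" --pt "0 0 0 0 0 0 93"

```text
time: 17.53
ee_pos: [0.4736, 0.275, 0.3295]
eef_rot: [89.2, 45.1, 92.7]
ft_force: [0.3, 0.1, 1.4]
finger_gap: 0.0928
```

```bash
python3 - <<'E'
from q import *
T=Rt(-16.05,90,1); T2=Rt(-16.05,90,-1)
turn(T); turn(T2); shift(W(0,-87,260),R)
p,d=snap("scene","s13"); snap("top","t13")
hsv=cv2.cvtColor(p,cv2.COLOR_RGB2HSV);m=cv2.inRange(hsv,(100,100,40),(125,255,255));n,l,st,ce=cv2.connectedComponentsWithStats(m);C=cloud("scene",d)
for i in range(1,n):
    if st[i,4]>60:
        X=C[(l==i)&(d>0)]; zt=np.percentile(X[:,2],98);top=X[X[:,2]>zt-.006];print(zt,cv2.minEnclosingCircle((top[:,:2]*1000).astype(np.float32)))
E
```

```text
17.5333 [0.4736 0.275  0.3295] [  6.4 -17.1 104.3  44.7  89.4   3.8]
turn [-66.67  28.05 -38.55] n 12 per row [-5.56  2.34 -3.21]
turn [103.1  -42.13 -30.65] n 17 per row [ 6.06 -2.48 -1.8 ]
shift [-206.2 -307.    83.9] n 11 per row [-18.75 -27.91   7.63]
0.10727998576118973 ((324.4842529296875, 299.369873046875), 48.56064224243164)
0.07667534327075284 ((468.84197998046875, 359.2501525878906), 34.131492614746094)
```

View pics/s13.png

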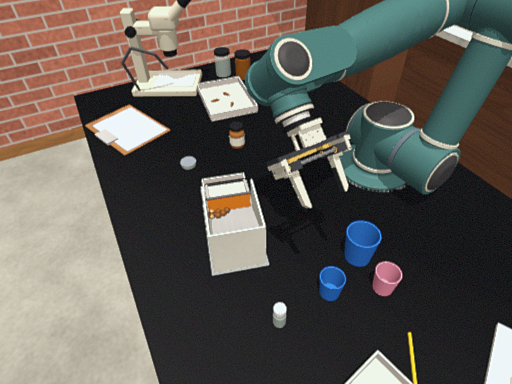

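Call:
send_rows --pt "0 0 0 -5.6 2.3 -3.2 93" --pt "0 0 0 -5.6 2.3 -3.2 93" --pt "0 0 0 -5.6 2.3 -3.2 93" --pt "0 0 0 -5.6 2.3 -3.2 93" --pt "0 0 0 -5.6 2.3 -3.2 93" --pt "0 0 0 -5.6 2.3 -3.2 93" --pt "0 0 0 -5.6 2.3 -3.2 93" --pt "0 0 0 -5.6 2.3 -3.2 93" --pt "0 0 0 -5.6 2.3 -3.2 93" --pt "0 0 0 -5.6 2.3 -3.2 93"

```text
time: 18.47
ee_pos: [0.4731, 0.2748, 0.3217]
eef_rot: [59.6, 82.0, 122.9]
ft_force: [0.3, -0.1, 0.4]
finger_gap: 0.0928
```

Call:
send_rows --pt "0 0 0 -5.6 2.3 -3.2 93" --pt "0 0 0 -5.6 2.3 -3.2 93" --pt "0 0 0 0 0 0 93"

```text
time: 18.72
ee_pos: [0.4724, 0.2757, 0.3219]
eef_rot: [15.8, 89.9, 90.5]
ft_force: [-0.3, -0.7, 0.8]
finger_gap: 0.0934
```

```bash
python3 - <<'E'
from q import *
T=Rt(-16.05,90,1)
turn(T); shift(W(0,-87,230),T); shift(W(0,-87,108),T)
E
```

```text
18.7167 [0.4724 0.2757 0.3219] [ 27.5 -10.   91.7   0.1  98.2 -47.1]
turn [ 0.71  0.14 -0.04] n 1 per row [ 0.71  0.14 -0.04]
shift [  91.9 -201.  -315.2] n 11 per row [  8.35 -18.27 -28.65]
shift [ 213.9 -201.  -315.2] n 13 per row [ 16.45 -15.46 -24.24]
```

Call:
send_rows --pt "0 -12 -20 0.7 0.1 0 93" --pt "0 -21 -33 0 0 0 93" --pt "0 -21 -33 0 0 0 93" --pt "0 -21 -33 0 0 0 93" --pt "0 -21 -33 0 0 0 93" --pt "0 -21 -33 0 0 0 93" --pt "0 -21 -33 0 0 0 93" --pt "0 -21 -33 0 0 0 93" --pt "0 -21 -33 0 0 0 93" --pt "0 -21 -31 0 0 0 93"

```text
time: 19.55
ee_pos: [0.5768, -0.0863, 0.3202]
eef_rot: [34.5, 89.6, 107.8]
ft_force: [0.5, 0.8, 0.8]
finger_gap: 0.0929
```

Call:
send_rows --pt "30 0 0 0 0 0 93" --pt "30 0 0 0 0 0 93" --pt "30 0 0 0 0 0 93" --pt "20 0 0 0 0 0 93" --pt "0 0 0 0 0 0 93"

```text
time: 19.97
ee_pos: [0.5751, -0.0834, 0.2055]
eef_rot: [63.5, 89.3, 136.8]
ft_force: [0.1, 0.3, -1.4]
finger_gap: 0.0929
```

```bash
python3 - <<'E'
from q import *
T=Rt(-16.05,90,1)
turn(T); shift(W(0,-87,108),T)
Oi=Ro.from_euler('z',-YAW,degrees=True); print("loc",Oi.apply(p-O))
snap("scene","s14",(180,60,380,260),3);snap("top","t14",(170,70,370,250),4)
E
```

```text
19.9667 [ 0.5751 -0.0834  0.2055] [-10.9  -4.   97.    0.4  87.6 -84.3]
turn [-0.61  0.3  -0.6 ] n 1 per row [-0.61  0.3  -0.6 ]
shift [97.5 -3.1  1.5] n 3 per row [32.49 -1.02  0.49]
loc [-0.00306069 -0.08846627  0.20548372]
```

View pics/s14.png

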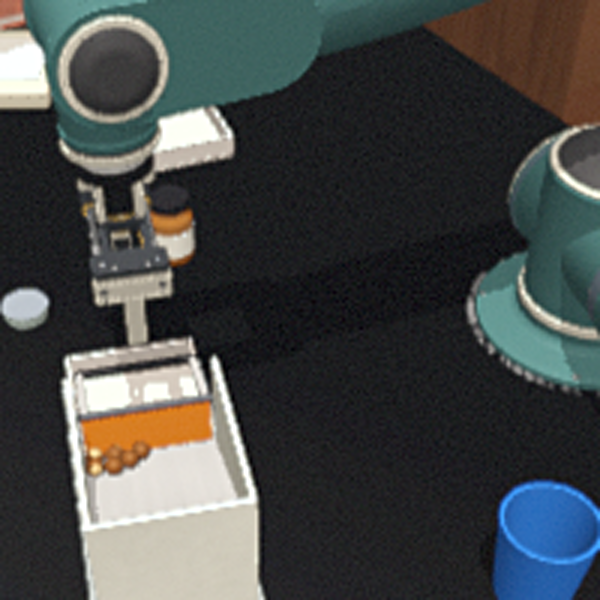

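View pics/t14.png

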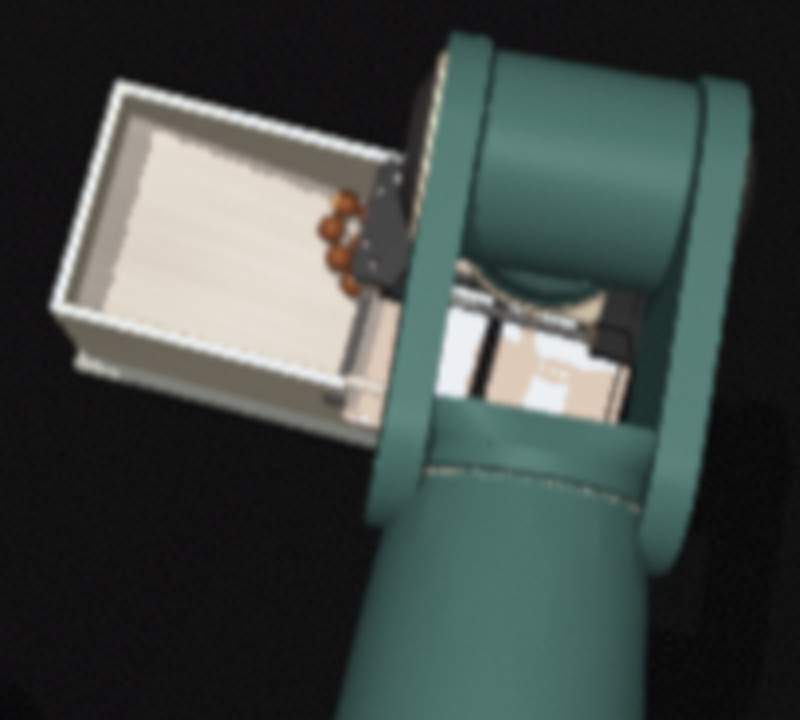

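Call:
send_rows --pt "15 -3 2 -0.6 0.3 -0.6 93" --pt "25 0 0 0 0 0 93" --pt "20 0 0 0 0 0 93" --pt "15 0 0 0 0 0 93" --pt "10 0 0 0 0 0 93" --pt "6 0 0 0 0 0 93" --pt "0 0 0 0 0 0 93"

```text
time: 20.65
ee_pos: [0.5812, -0.0824, 0.1203]
eef_rot: [-96.3, 89.5, -22.2]
ft_force: [-0.3, 0.4, 0.0]
finger_gap: 0.093
```

```bash
python3 - <<'E'
from q import *
T=Rt(-16.05,90,1)
turn(T); shift(W(0,-87,108),T);print(s['ft_force'])
Oi=Ro.from_euler('z',-YAW,degrees=True); print("loc",Oi.apply(p-O))
snap("scene","s15",(180,60,380,260),3);snap("top","t15",(170,70,370,250),4)
E
```

```text
20.65 [ 0.5812 -0.0824  0.1203] [-1.050e+01 -1.100e+00  1.022e+02 -1.000e-01  7.840e+01 -8.460e+01]
turn [ 0.19 -0.05  0.47] n 1 per row [ 0.19 -0.05  0.47]
shift [12.3  2.6 -1.2] n 1 per row [12.33  2.56 -1.15]
[-0.33255349  0.36041251  0.04486179]
loc [ 0.00256274 -0.08584683  0.12032847]
```

View pics/s15.png

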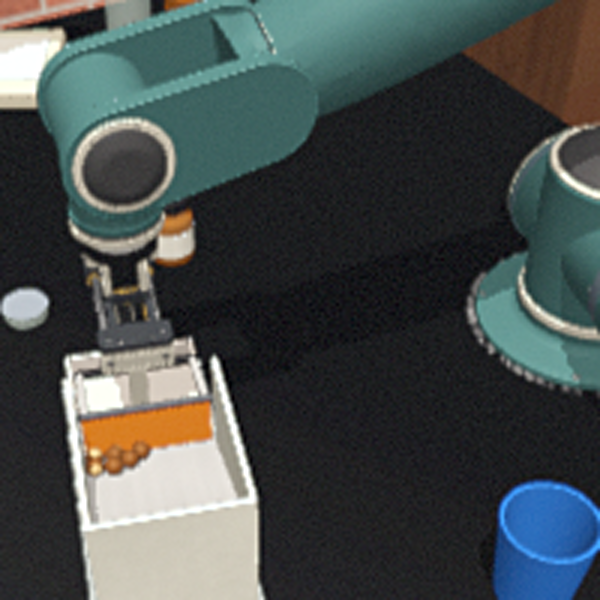

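View pics/t15.png

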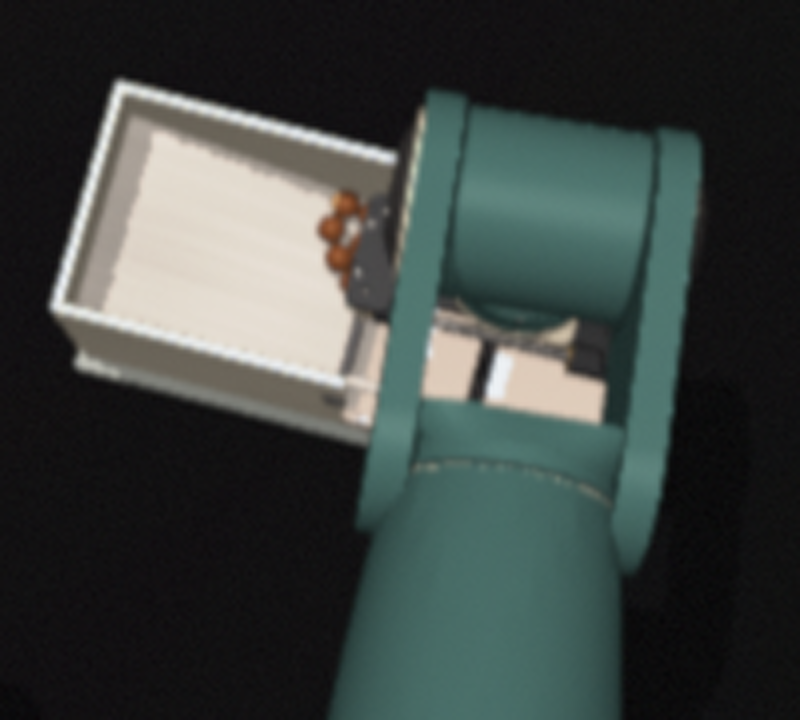

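Call:
send_rows --pt "7 2 -1 0 0 0.4 93" --pt "5 0 0 0 0 0 93" --pt "0 0 0 0 0 0 60" --pt "0 0 0 0 0 0 40" --pt "0 0 0 0 0 0 25" --pt "0 0 0 0 0 0 18"

```text
time: 21.25
ee_pos: [0.5791, -0.0828, 0.1084]
eef_rot: [-127.2, 89.9, -53.0]
ft_force: [-0.1, -0.2, -0.4]
finger_gap: 0.0708
```

Call:
send_rows --pt "0 0 0 0 0 0 14" --pt "0 0 0 0 0 0 10" --pt "0 0 0 0 0 0 6" --pt "0 0 0 0 0 0 6" --pt "0 0 0 0 0 0 6"

```text
time: 21.67
ee_pos: [0.579, -0.0828, 0.1082]
eef_rot: [-131.9, 89.9, -57.8]
ft_force: [0.0, -0.2, -0.8]
finger_gap: 0.0378
```

```bash
cat > f.py <<'E'
from q import *
T=Rt(-16.05,90,1)
Oi=Ro.from_euler('z',-YAW,degrees=True); 
g=p+R.apply([.006,0,0]); print("grasp loc",(Oi.apply(g-O)*1000).round(1),"F",s['ft_force'].round(1),"gap",s['finger_gap']); turn(T)
E
python3 f.py
```

```text
21.6667 [ 0.579  -0.0828  0.1082] [-1.060e+01 -6.000e-01  1.029e+02 -1.000e-01  7.760e+01 -8.480e+01]
grasp loc [  0.5 -86.8 102.2] F [ 0.  -0.2 -0.8] gap 0.037792987984817
turn [ 0.23 -0.07  0.08] n 1 per row [ 0.23 -0.07  0.08]
```

Call:
send_rows --pt "0 0 0 0 0 0 6" --pt "0 0 0 0 0 0 6" --pt "0 0 0 0 0 0 6" --pt "0 0 0 0 0 0 6" --pt "0 0 0 0 0 0 6" --pt "0 0 0 0 0 0 6"

```text
time: 22.17
ee_pos: [0.5784, -0.0847, 0.1079]
eef_rot: [-169.5, 89.7, -95.3]
ft_force: [-4.2, -17.5, -2.1]
finger_gap: 0.0109
```

```bash
python3 f.py
```

```text
22.1667 [ 0.5784 -0.0847  0.1079] [-10.7  -0.6 102.9  -0.3  77.6 -84.8]
grasp loc [  0.5 -88.8 101.9] F [ -4.2 -17.5  -2.1] gap 0.010911270268440692
turn [ 0.2  -0.29  0.06] n 1 per row [ 0.2  -0.29  0.06]
```

Call:
send_rows --pt "0 0 -2 0 0 0 6" --pt "0 0 0 0 0 0 6" --pt "-3.8 0 -0.8 0 0 0 6" --pt "-3.9 0 -0.9 0 0 0 6" --pt "0 0 0 0 0 0 6"

```text
time: 22.58
ee_pos: [0.5779, -0.0866, 0.1166]
eef_rot: [-143.1, 89.9, -68.9]
ft_force: [-1.2, -5.3, -3.4]
finger_gap: 0.0112
```

```bash
python3 f.py
```

```text
22.5833 [ 0.5779 -0.0866  0.1166] [-1.100e+01 -1.000e+00  1.025e+02 -1.000e-01  7.840e+01 -8.510e+01]
grasp loc [  0.5 -90.8 110.6] F [-1.2 -5.3 -3.4] gap 0.011181461777818555
turn [ 0.23 -0.1   0.08] n 1 per row [ 0.23 -0.1   0.08]
```

Call:
send_rows --pt "-3.9 0 -0.8 0 0 0 6" --pt "-3.9 0 -0.7 0 0 0 6" --pt "-3.9 0 -0.2 0 0 0 6" --pt "-3.9 0 -0.1 0 0 0 6" --pt "-3.9 0 0.1 0 0 0 6" --pt "-3.9 0 0.2 0 0 0 6" --pt "-3.9 0 0.4 0 0 0 6" --pt "-3.9 0 0.6 0 0 0 6" --pt "-3.8 0 0.8 0 0 0 6" --pt "-3.8 0 0.9 0 0 0 6"

```text
time: 23.42
ee_pos: [0.5782, -0.0855, 0.1552]
eef_rot: [-147.1, 89.8, -73.0]
ft_force: [-0.6, -6.7, -3.2]
finger_gap: 0.0107
```

```bash
python3 f.py
```

```text
23.4167 [ 0.5782 -0.0855  0.1552] [-1.080e+01 -2.500e+00  1.003e+02 -1.000e-01  8.220e+01 -8.500e+01]
grasp loc [  0.5 -89.6 149.2] F [-0.6 -6.7 -3.2] gap 0.010712421154954039
turn [ 0.22 -0.13  0.08] n 1 per row [ 0.22 -0.13  0.08]
```

Call:
send_rows --pt "-3.7 0 1 0 0 0 6" --pt "-3.7 0 1.1 0 0 0 6" --pt "-3.6 0 1.3 0 0 0 6" --pt "-3.6 0 1.5 0 0 0 6" --pt "-3.5 0 1.7 0 0 0 6" --pt "-2.5 0 1.4 0 0 0 6" --pt "0 0 0 0 0 0 6" --pt "0 0 0 0 0 0 6" --pt "0 0 0 0 0 0 6"

```text
time: 24.17
ee_pos: [0.5803, -0.0785, 0.1763]
eef_rot: [-148.8, 89.8, -74.6]
ft_force: [-4.1, -11.2, 3.1]
finger_gap: 0.011
```

```bash
cat >> f.py <<'E'
import sys
P,D=snap("scene","s"+sys.argv[1],(180,100,300,220),5);P2,D2=snap("top","t"+sys.argv[1],(170,70,370,250),4)
np.savez("f%s.npz"%sys.argv[1],P=P,D=D,P2=P2,D2=D2)
E
python3 f.py 16
```

```text
24.1667 [ 0.5803 -0.0785  0.1763] [-10.1  -3.1  98.8  -0.2  84.2 -84.2]
grasp loc [  0.6 -82.3 170.3] F [ -4.1 -11.2   3.1] gap 0.01095961293963789
turn [ 0.2  -0.2   0.12] n 1 per row [ 0.2  -0.2   0.12]
```

View pics/s16.png

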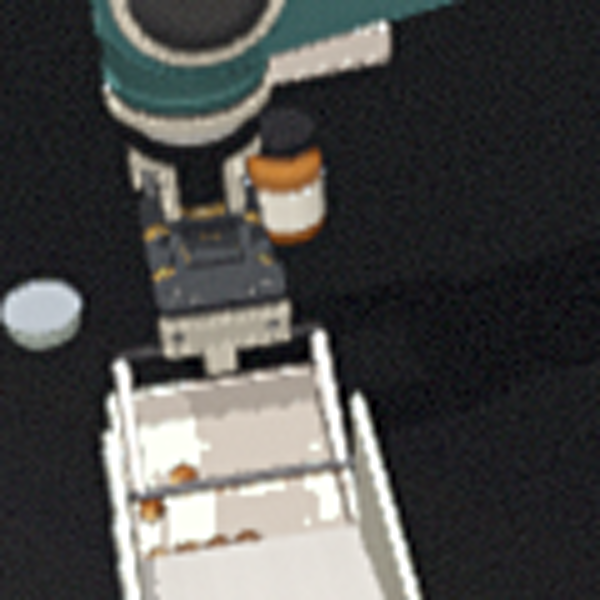

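View pics/t16.png

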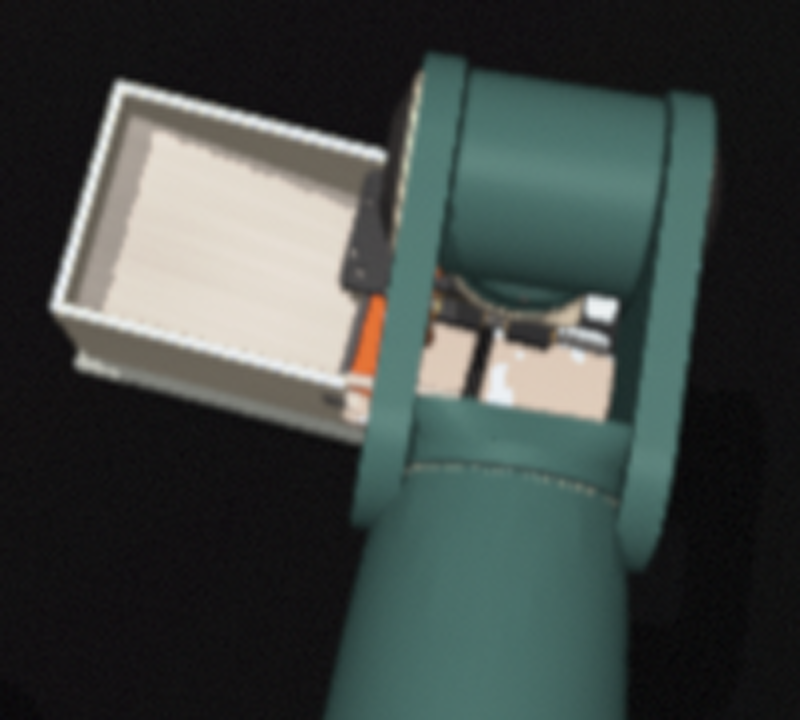

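```bash
python3 - <<'E'
from h import *
from scipy.optimize import least_squares
P=np.array([[-88.8,101.9],[-90.8,110.6],[-89.6,149.2],[-82.3,170.3]])
f=lambda c:np.hypot(P[:,0]-c[0],P[:,1]-c[1])-90
r_=least_squares(f,[0,125]);c=r_.x;print(c,r_.fun,np.degrees(np.arctan2(P[:,1]-c[1],c[0]-P[:,0])))
F=np.load("f16.npz");C=cloud("scene",F['D']);P_=F['P'];Oi=Ro.from_euler('z',-YAW,degrees=True)
L=Oi.apply((C-O).reshape(-1,3)).reshape(C.shape)*1000
hsv=cv2.cvtColor(P_,cv2.COLOR_RGB2HSV)
m=(cv2.inRange(hsv,(5,100,40),(20,255,255))>0)
m[:190]=0;m[220:]=0;m[:,:200]=0;m[:,260:]=0
n,l,st,ce=cv2.connectedComponentsWithStats(m.astype(np.uint8))
for i in range(1,n): print(ce[i].round(1),st[i,4],np.median(L[(l==i)&(F['D']>0)],0).round(1))
# dark bar pixels near
g=(P_.max(2)<60)&(F['D']>0)&(L[...,2]>140)&(L[...,2]<195)&(L[...,1]>-110)&(L[...,1]<-60)&(abs(L[...,0])<60)
X=L[g]
for a,b in((-60,-40),(-40,-20),(20,40),(40,60)):
    Y=X[(X[:,0]>=a)&(X[:,0]<b)]; print(a,b,len(Y),np.median(Y,0).round(1) if len(Y) else 0)
# thin arms
w=(F['D']>0)&(abs(abs(L[...,0])-60)<12)&(L[...,1]<-8)&(L[...,1]>-75)&(L[...,2]>110)&(L[...,2]<180)
X=L[w];print("arms",len(X)); 
if len(X)>5: print(np.polyfit(X[:,1],X[:,2],1))
E
```

```text
[ -2.52195494 128.03661644] [ 0.15000709 -0.01639687 -0.38708388  0.28139379] [-16.85338334 -11.17319977  13.66027207  27.91294656]
[216.3 194.3] 11 [  33.2 -113.7   29.1]
[209.7 201.3] 15 [ 58.5 -85.3  27.3]
[223.  207.8] 4 [ 18.4 -42.3  32.8]
[229.  206.8] 4 [ -1.8 -45.5  29.5]
[217. 209.] 3 [ 38.7 -43.3  31.7]
-60 -40 9 [-51.9 -78.2 166.9]
-40 -20 2 [-25.9 -75.9 166.1]
20 40 6 [ 37.7 -77.  166.9]
40 60 11 [ 48.6 -77.4 168.6]
arms 114
[ -0.51097481 127.41422997]
```

```bash
python3 - <<'E'
import numpy as np,cv2
a=np.load("s1.npz")['p'];b=np.load("f16.npz")['P']
f=lambda p,x,y:cv2.resize(cv2.cvtColor(p[y:y+55,x:x+65],cv2.COLOR_RGB2BGR),None,fx=12,fy=10.9,interpolation=cv2.INTER_NEAREST)
cv2.imwrite("pics/z1.png",f(a,196,165));cv2.imwrite("pics/z2.png",f(b,196,160))
E
```

```text
(no output)
```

View pics/z1.png

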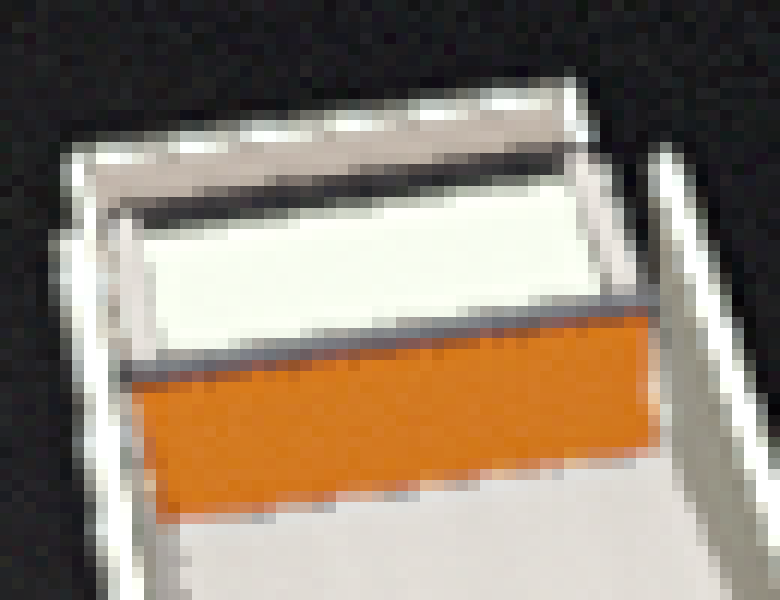

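View pics/z2.png

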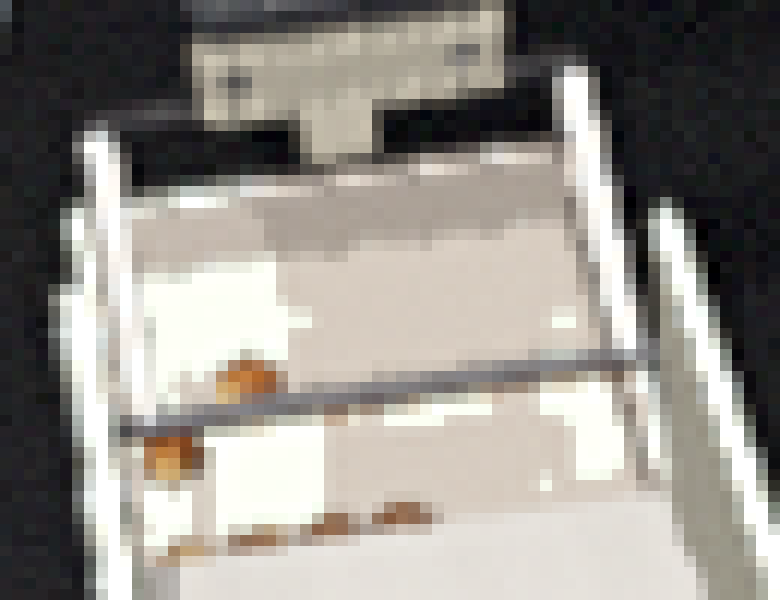

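```bash
python3 - <<'E'
from h import *
Oi=Ro.from_euler('z',-YAW,degrees=True)
def ang(u,v,yc=0):
    p,d=ray("scene",u,v);p=Oi.apply(p-O)*1000;d=Oi.apply(d)
    d2=d[1:];q=p[1:]-[yc,125]
    A=d2@d2;B=2*q@d2;Cc=q@q-8100
    D=B*B-4*A*Cc
    if D<0: print("miss",np.sqrt(q@q-(q@d2)**2/A)); return
    for t in((-B-D**.5)/2/A,(-B+D**.5)/2/A):
        x=q+t*d2; print((u,v),"loc",(p+t*d).round(1),"ang",np.degrees(np.arctan2(x[1],-x[0])).round(2))
for row in(203,207,211): ang(209.3-.5,165+row/10.9-.5)
for row in(130,137,144): ang(209.3-.5,160+row/10.9-.5)
for yc,a in((0,-14.8),(0,30),(0,27),(0,33),(-2,30)):
    for x in(-52,52):
        a_=np.radians(a); u,v=proj("scene",W(x,yc-90*np.cos(a_),125+90*np.sin(a_))); print(yc,a,x,"px",round(u,1),round(v,1),"z2",((u+.5-196)*12,(v+.5-(160 if a>0 else 165))*10.9))
E
```

```text
(208.8, 183.12385321100916) loc [ 51.9  22.8 212.1] ang 104.66
(208.8, 183.12385321100916) loc [ 52.  -88.7 109.8] ang -9.7
(208.8, 183.4908256880734) loc [ 52.1  23.9 211.8] ang 105.43
(208.8, 183.4908256880734) loc [ 52.2 -88.5 108.5] ang -10.58
(208.8, 183.8577981651376) loc [ 52.2  25.1 211.4] ang 106.19
(208.8, 183.8577981651376) loc [ 52.4 -88.2 107.1] ang -11.46
(208.8, 171.42660550458714) loc [ 46.7 -29.3 210.1] ang 70.99
(208.8, 171.42660550458714) loc [ 46.4 -79.7 166.8] ang 27.66
(208.8, 172.06880733944953) loc [ 47.  -24.8 211.5] ang 73.97
(208.8, 172.06880733944953) loc [ 46.7 -81.9 162.3] ang 24.48
(208.8, 172.71100917431193) loc [ 47.3 -20.8 212.6] ang 76.63
(208.8, 172.71100917431193) loc [ 47.  -83.7 158.2] ang 21.61
0 -14.8 -52 px 240.7 180.4 z2 (np.float64(542.3909170553646), np.float64(173.55051458291703))
0 -14.8 52 px 209.1 185.2 z2 (np.float64(163.6502212786604), np.float64(225.94678238653447))
0 30 -52 px 240.1 166.4 z2 (np.float64(534.6599004655926), np.float64(75.26911684817053))
0 30 52 px 206.9 171.3 z2 (np.float64(137.16572418261808), np.float64(128.41271284875282))
0 27 -52 px 240.0 167.0 z2 (np.float64(534.0747956243492), np.float64(81.25268500904701))
0 27 52 px 207.0 171.8 z2 (np.float64(138.18879854755096), np.float64(134.25188282415493))
0 33 -52 px 240.1 165.9 z2 (np.float64(535.4118520973968), np.float64(70.03955837026332))
0 33 52 px 206.9 170.8 z2 (np.float64(136.27546690633392), np.float64(123.34087855825788))
-2 30 -52 px 239.9 166.0 z2 (np.float64(533.3863047114556), np.float64(70.85161794906276))
-2 30 52 px 206.9 170.9 z2 (np.float64(136.38215551486576), np.float64(123.87468949480447))
```

```bash
python3 - <<'E'
from h import *
Oi=Ro.from_euler('z',-YAW,degrees=True)
F=np.load("f16.npz")
C=cloud("top",F['D2']);L=Oi.apply((C-O).reshape(-1,3)).reshape(C.shape)*1000;hsv=cv2.cvtColor(F['P2'],cv2.COLOR_RGB2HSV)
m=(cv2.inRange(hsv,(3,150,60),(18,255,255))>0)&(F['D2']>0)&(L[...,1]>-80)&(L[...,1]<15)&(L[...,2]>60)&(L[...,2]<150)
X=L[m];print(len(X),X[:,1].min(),X[:,1].max());print(np.polyfit(X[:,1],X[:,2],1),np.degrees(np.arctan(np.polyfit(X[:,1],X[:,2],1)[0])))
print(X[np.argsort(X[:,1])][::max(1,len(X)//20)].round(1))
C=cloud("scene",F['D']);L=Oi.apply((C-O).reshape(-1,3)).reshape(C.shape)*1000
for sg in(-1,1):
    m=(F['D']>0)&(abs(L[...,0]*sg-60)<8)&(L[...,1]<-10)&(L[...,1]>-72)&(L[...,2]>112)&(L[...,2]<180)&(F['P'].min(2)>110)
    X=L[m];print("arm",sg,len(X))
    for _ in range(3):
        k=np.polyfit(X[:,1],X[:,2],1);e=X[:,2]-np.polyval(k,X[:,1]);X=X[abs(e)<max(3,1.5*e.std())]
    print(k,np.degrees(np.arctan(k[0])),len(X),e.std())
E
```

```text
86 -17.330509918744152 -3.6927259889431974
[  1.21597048 127.16416469] 50.566517973860655
[[-48.9 -17.3 107.4]
 [-40.9 -15.2 105.9]
 [-28.4 -14.4 112. ]
 [-45.2 -13.5 112.1]
 [-12.3 -12.8 112.2]
 [-50.7 -12.3 110.3]
 [-48.8 -11.7 114.2]
 [-27.  -11.2 114.5]
 [-35.4 -10.8 114.4]
 [ -2.7 -10.1 115.5]
 [-11.5  -9.7 117.4]
 [-49.6  -9.2 115. ]
 [-47.9  -8.6 119.8]
 [-25.3  -8.1 115.2]
 [ -4.3  -7.7 120. ]
 [-42.2  -7.2 116.2]
 [-40.1  -6.5 119.1]
 [-48.4  -6.1 118.4]
 [-16.1  -5.4 121. ]
 [-24.3  -5.  120.1]
 [-22.5  -4.4 124.1]
 [-30.9  -3.9 124.1]]
arm -1 55
[ -0.50020736 127.49759485] -26.574555113363623 45 1.5694832019535676
arm 1 53
[ -0.50879824 127.89246993] -26.966911911698727 42 1.5660060776835873
```

Call:
send_rows --pt "-1.5 0 0.3 0 0 0 6" --pt "-1.5 0 0.5 0 0 0 6" --pt "-1.5 0 0.5 0 0 0 6" --pt "0 0 0 0 0 0 6" --pt "0 0 0 0 0 0 6" --pt "0 0 0 0 0 0 6"

```text
time: 24.77
ee_pos: [0.5808, -0.0766, 0.1804]
eef_rot: [-139.3, 89.8, -65.1]
ft_force: [-0.8, -5.6, -0.4]
finger_gap: 0.011
```

```bash
cat > m.py <<'E'
from h import *
Oi=Ro.from_euler('z',-YAW,degrees=True)
p,R,s=cur();g=p+R.apply([.006,0,0]); print(s['time'],"grasp loc",(Oi.apply(g-O)*1000).round(1),"F",s['ft_force'].round(1),"gap",s['finger_gap'])
A={-1:[],1:[]};B=[]
for k in range(4):
    P,D=eyes.capture("scene");L=Oi.apply((cloud("scene",D)-O).reshape(-1,3)).reshape(P.shape)*1000
    for sg in A: A[sg].append(L[(D>0)&(abs(L[...,0]*sg-60)<8)&(L[...,1]<-10)&(L[...,1]>-72)&(L[...,2]>112)&(L[...,2]<185)&(P.min(2)>110)])
for k in range(4):
    P,D=eyes.capture("top");L=Oi.apply((cloud("top",D)-O).reshape(-1,3)).reshape(P.shape)*1000;hsv=cv2.cvtColor(P,cv2.COLOR_RGB2HSV)
    B.append(L[(cv2.inRange(hsv,(3,150,60),(18,255,255))>0)&(D>0)&(L[...,1]>-80)&(L[...,1]<15)&(L[...,2]>60)&(L[...,2]<150)])
def fit(X):
    for _ in range(4):
        k=np.polyfit(X[:,1],X[:,2],1);e=X[:,2]-np.polyval(k,X[:,1]);X=X[abs(e)<max(3,2*e.std())]
    return k.round(3),np.degrees(np.arctan(k[0])).round(2),len(X),e.std().round(2)
for sg in A: print("arm",sg,fit(np.vstack(A[sg])))
print("plate",fit(np.vstack(B)))
E
python3 m.py
```

```text
24.7667 grasp loc [  0.5 -80.4 174.4] F [-0.8 -5.6 -0.4] gap 0.010964247985493336
arm -1 (array([ -0.593, 126.016]), np.float64(-30.69), 196, np.float64(1.97))
arm 1 (array([ -0.582, 127.072]), np.float64(-30.22), 203, np.float64(1.8))
plate (array([  1.05 , 126.905]), np.float64(46.39), 274, np.float64(1.82))
```

Call:
send_rows --pt "0 0 0 0 0 0 6" --pt "0 0 0 0 0 0 6" --pt "0 0 0 0 0 0 6" --pt "0 0 0 0 0 0 6" --pt "0 0 0 0 0 0 6" --pt "0 0 0 0 0 0 6" --pt "0 0 0 0 0 0 6" --pt "0 0 0 0 0 0 6"

```text
time: 25.83
ee_pos: [0.5808, -0.0765, 0.1804]
eef_rot: [-138.9, 89.8, -64.7]
ft_force: [-1.2, -6.5, -0.8]
finger_gap: 0.011
```

```bash
python3 m.py; python3 - <<'E'
from h import *
snap("scene","s20"); snap("top","t20"); p,d=eyes.capture("scene")
cv2.imwrite("pics/z3.png",cv2.resize(cv2.cvtColor(p[160:225,190:265],cv2.COLOR_RGB2BGR),None,fx=9,fy=9))
E
```

```text
25.8333 grasp loc [  0.5 -80.3 174.4] F [-1.2 -6.5 -0.8] gap 0.011011486379850024
arm -1 (array([ -0.579, 127.322]), np.float64(-30.06), 200, np.float64(2.03))
arm 1 (array([ -0.581, 127.178]), np.float64(-30.14), 200, np.float64(1.88))
plate (array([  1.035, 126.584]), np.float64(45.99), 256, np.float64(1.63))
```

View pics/z3.png

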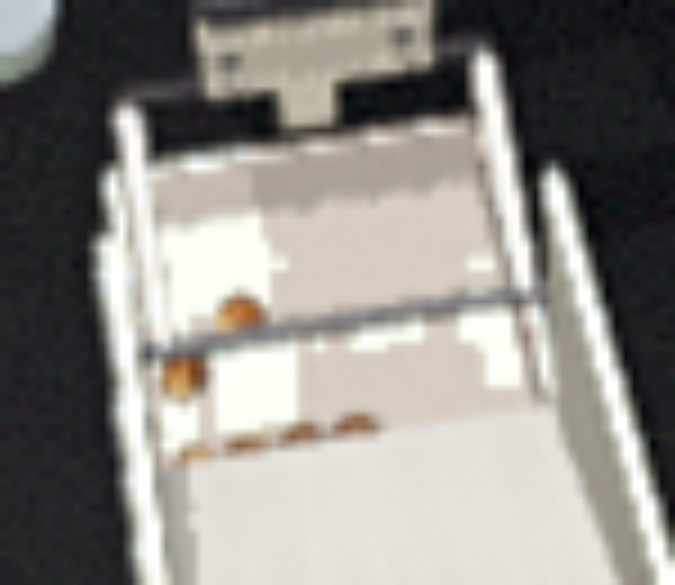

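View pics/s20.png

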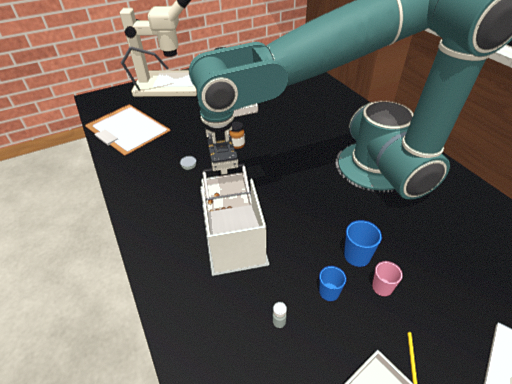

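View pics/t20.png

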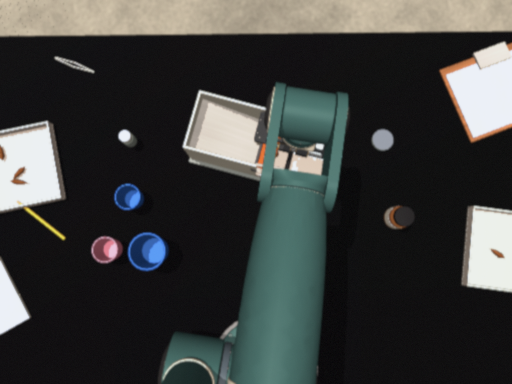

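```bash
python3 -c "
from rig import r
print(r.hand_in())"
```

```text
the job is handed in; nothing more can be done
None
```

I did the job in the order asked and handed it in at about 26 s. The arm is still holding the bar, with the flap about 45 degrees open.

- **Pour:** I gripped the small blue cup from the side and rolled it over the hopper with the flap shut. Six nuts were counted in the hopper. The empty cup then went back upright within about 2 mm of where it started, and I let go of it.
- **Nuts:** The last picture shows the hopper empty. Two nuts lie in the tray, and four more show just past the lip. Depth readings on three of those four put them at tray-floor height.
- **Flap angle, first reading:** The gripper's position said 45 degrees, but the camera said only about 40 to 42 (arms about 41.6, plate about 39.4). I think the bar had rolled down between the pads. I trusted the camera and raised the bar about 4 mm.
- **Flap angle, final checks:** The arms then read about 45 degrees and the plate about 44. Two checks 1 s apart agreed, and the gripper did not move.
- **Forces and bystanders:** About 7 N of sideways force remains at the wrist. The most I read was about 20 N, when setting the cup down. The jar, vial and petri dish look unmoved in the pictures; I did not re-measure them.

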